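# Pin a motorcycle shock in its stand and set its preload collar

### The arm

A 7-joint arm with a two-finger parallel gripper is mounted at the origin on the work surface. World frame = base frame: x ahead of the robot, y to its left, z up, the work surface at z = 0. Lengths are in mm, angles in rad, forces in N, time in s.
With the tool pointing down it reaches from about 400 to 875 mm from the base axis. Payload 4.4 kg.
Tool frame: the origin (TCP) lies at the very end of the fingers, on their centre line; the grasp point (between the pads) lies 19 mm behind it; z points along the fingers, y is the direction in which the jaws open and shut (so a half turn about z gives the same grasp; the last joint's range is limited). The gripper opens to 85 mm and grips with 20 to 120 N. Pads are 22 mm wide; open, the fingers measure 114 mm over their backs; the gripper's body (76 mm by 85 mm) begins 54 mm behind the grasp point. The pads swing forward as they close: fully open they stand 13 mm farther back than shut.
Start: joints at [1.212, 0.628, 0.038, 1.517, -0.027, 0.996, -0.02], TCP at [187.641, -622.342, 202.313] pointing down, gripper open.
Joint ranges: [-3.06, 3.06], [-0.37, 2.12], [-1.25, 1.32], [0.18, 2.47], [-1.1, 4.24], [0.23, 1.98], [-2.94, 2.94]. Speed limits (rad/s): [2.57, 2.57, 3.14, 3.14, 3.14, 3.14, 3.14].

### API

Orientations are given as [roll, pitch, yaw] about the fixed x, y, z axes, in that order (R = Rz(yaw) Ry(pitch) Rx(roll)).
In Python, from cell import ctrl gives the robot as it stands. The module is installed in compiled form; this text tells all that it offers.
- The arm moves only by the shell command python3 -m jog 'ROWS'. ROWS is text: rows parted by semicolons, each of 7 numbers parted by spaces: the shift along the tool's x, y, z in mm, then the turn, a rotation vector about the tool's x, y, z in degrees, then the opening, from -1 (shut) to 1 (fully open). In form: x y z wx wy wz claw; .... A call has 1 to 8 rows; each row is the pose to reach, as a shift and turn from the pose commanded when the call began, along the tool's axes at that moment; what a row does not reach only later rows make up. A row lasts 1/8 s, in which the tool goes at most 62.5 mm and 10.7 degrees, less where a joint would pass 70% of its speed; a pose out of reach is approached as far as the arm can. A call with a gripper value outside its range is refused whole. The fingers move at their own pace and stop on an object; the grip force is fixed at half the most. Time passes only in rows, so rows that repeat a pose let the fingers close. It gives the time, the measured TCP pose, the force and the opening at its end, in the units of the state.
- ctrl.read_state(): the state, without advancing time (a new reading comes with each control period).
- ctrl.get_image(name): name is "side" or "top" or "wrist"; returns a dict with "image" (420x560x3 uint8, red, green, blue), "z_map" (420x560 float32, mm along the optical axis (not along the pixel's ray), 0 where there is no reading), "vertical_fov" (degrees; the focal length in pixels is half the picture's height over the tangent of half this angle, whatever the lens; pixels are square), "cx", "cy" (the principal point, pixels), "extrinsics" (4x4, takes a point from world to camera coordinates); the wrist camera has in their place "hand_eye" (4x4, takes a point from camera to tool coordinates, whose origin is the TCP and whose axes are the flange's). Camera axes: x right, y down, z forward; pixel columns grow to the right and rows downward; lengths in mm; the calibration is good to about 2 mm. A picture is of the moment at which its call begins: read the wrist's pose just before it.
- ctrl.finish_job(): hands the job in, once; it reports no verdict.
The state is a dict: "clock": time; "qpos": joint angles; "qd": joint speeds; "tau": joint torques, N m; "eef_pos": TCP position; "tool_rot": TCP orientation; "force": force on the tool from outside, world axes, zero at the start; "torque": the same for the moment, N m; "width": finger opening in mm.
Only numpy, scipy, OpenCV 4.12 (cv2) and the standard library are available. Lean on these libraries where they do the work, as an engineer would, in place of code of your own. Each camera call takes 0.05 s, during which the arm holds its last target.

### The job

Pin the motorcycle shock first: push the knobbed pin through both cheeks of the stand and the shock's eye until its knob is home against the near cheek (the one facing the robot). Then turn the preload collar by its lugs from its low setting up to number 5 at the index mark, so that it clicks in and stays there. Leave the plain bolt, the bottle and everything else on the bench where they are.

Things in the scene. Friction and masses are not known exactly. Their poses are not given: they have to be found in the camera images.
- stand: Stand fixed to the bench, base 100 mm (x) by 320 mm (y), 12 mm high; origin under its centre. x = bore axis, the way the pin goes in (away from the robot, up to 0.25 rad of yaw), y = axis of the shock lying in it, from collar to eye, z = up. Shock and bore axes are 75 mm above the bench. The white spring between collar and eye is 68 mm across.
- near_bore (a point): Centre of the mouth of the near cheek's bore, where the pin goes in; axes as the stand's; at x -29, y +120, z 75 mm in the stand. Two steel cheeks, each 12 mm thick (x), 50 mm wide (y), tops 102 mm above the bench, have 15 mm bores with a 3 mm lead-in on the robot's side. In the 34 mm gap between them sits the shock's aluminium eye, 26 mm thick, 17 mm bore.
- far_bore (a point): Centre of the far face of the far cheek's bore, 58 mm from near_bore along x. Same axes.
- lug_circle (a point): Point on the shock's axis amid the lugs (stand x 0, y -45, z 75 mm), axes as the stand's. The aluminium collar is a sleeve of 30 mm radius, from y -31 to +11 mm here, turning about y. Six radial lugs, round-ended pegs 9 mm thick, 60 degrees apart, stand out of it at y = 0 to a radius of 56 mm; they are pushed from above, on top.
- index (a point): White index mark on top of the dark ring beside the collar (105 mm above the bench). Black numbers 1 to 7 run round the collar's half next to it, upright for one who looks towards the robot; the number beside the mark is the setting.
- collar (a joint): Collar angle, rad: number 1 at the index is 0, each number up +0.5236, so 5 is 2.094; stops beyond 1, 7. Grows when the lugs on top move in stand +x. A detent pulls it to the nearest number from up to 13 degrees either side and holds it (2 degrees of play) with 0.2 N m, some 4 N at a lug. At 1, 3, 5, 7 a lug stands upright; at 2, 4, 6 lugs stand 30 degrees either side of upright. Starts at 1, 2 or 3.
- pin_knob (a point): Centre of the steel pin's ribbed knob (22 mm across, 32 mm long along the pin). The pin lies level, 30 mm above the bench, in a wooden rest, its x axis pointing from knob to tip (away from the robot, up to 0.5 rad of yaw). The knob juts out of the rest towards the robot and can be gripped from above. Shank 12 mm across, 75 mm long from the knob's front face, with a tapered tip; mass about 110 g.
- pin_shoulder (a point): Centre of the knob's front face, where the shank begins (16 mm ahead of the knob's centre); it comes to near_bore when the pin is home.
- pin_tip (a point): The pin's tip, 75 mm ahead of pin_shoulder.
- bolt_mid (a point): Middle of a plain bolt (shank 10 mm across, head 18 mm, 96 mm long, 29 mm above the bench) lying in a like rest on the other side; leave it. The rests are 76 x 36 mm, 36 mm high and fixed; which lies left and which right varies.
- spray: Grey bottle, 52 mm across, 170 mm high, standing in front of the stand between eye and collar; origin under its centre.
- jar: Lidded glass jar, 60 mm across, 75 mm high, behind the collar; origin under its centre.
- socket: Steel socket, 28 mm across, 50 mm high, standing behind the spring; origin under its centre.
- bearing: Steel bearing, a disc 42 mm across, 12 mm high, in front of the stand near the collar's end; origin under its centre.
- can: Steel can, 66 mm across, 110 mm high, behind the eye; origin under its centre.
- hammer: Hammer lying far left, 260 mm long, 26 mm high; origin near the middle of its length.
- wrench: Wrench lying far right, 170 mm long, 8 mm high; origin near its middle.
Not all that is in view belongs to the job. What is shaped like the part that bears pin_knob but orange, purple or turquoise is not meant.

How it is judged (in metres and radians):
On the way, in this order (a step that is already met when the one before it is completed fails the run):
1. the pin is home through both cheeks and the eye, its knob against the near cheek (x of pin_shoulder in the frame of near_bore between -0.006 and 0.004 m and y of pin_shoulder in the frame of near_bore between -0.005 and 0.005 m and z of pin_shoulder in the frame of near_bore between -0.005 and 0.005 m and y of pin_tip in the frame of far_bore between -0.005 and 0.005 m and z of pin_tip in the frame of far_bore between -0.005 and 0.005 m and angle between the x axis of pin_tip and the x axis of far_bore, either way round below 0.12 rad), for 0.2 s.
2. the collar reads 5 and rests there (value of joint collar between 1.9644 and 2.2244 rad and velocity of joint collar between -0.15 and 0.15 rad/s), for 0.3 s.
At the end, for the whole second after the job is handed in: The pin is through both cheeks and the eye with its knob's front face within 6 mm of the near cheek, lies in the bores (within 5 mm and 0.12 rad), released and at rest; the collar rests within 0.13 rad of number 5 (all of step 1 and all of step 2 and linear speed of pin below 0.02 m/s); the robot touches nothing.
It fails at once if the bottle, jar, socket, bearing or can is shoved by more than 25 mm or tipped over (distance of any of spray, jar, socket, bearing, can from where it was at the start of the episode above 0.025 m or angle between any of spray, jar, socket, bearing, can's own z axis and vertical above 0.4 rad).
It fails at once if the hammer, the wrench or the plain bolt is shoved by more than 25 mm (distance of any of hammer, wrench, bolt_mid from where it was at the start of the episode above 0.025 m).
It also fails if it takes over 58 s, if anything falls off the work surface, if the arm or the gripper's body presses on something with over 40 N, if the wrist force passes 120 N, or if a joint passes its speed limit or range.

## Working session

There is one attempt and no reset: what is moved stays moved. The work goes in short steps, Python scripts to look and compute and a shell command to move; the robot and the scene stay as the last step left them, time stands still between calls to the robot, and variables do not carry over. Pictures are saved under pics/ and viewed, and the job is handed in when it is done.

```bash
mkdir -p pics; cat > h.py <<'E'
import numpy as np,cv2
from cell import ctrl
from scipy.spatial.transform import Rotation as R
def snap(n,fn=None):
    s=ctrl.read_state(); d=ctrl.get_image(n)
    if fn: cv2.imwrite('pics/'+fn,d['image'][:,:,::-1])
    d['f']=d['image'].shape[0]/2/np.tan(np.radians(d['vertical_fov'])/2)
    if 'extrinsics' in d: d['c2w']=np.linalg.inv(np.array(d['extrinsics']))
    else:
        T=np.eye(4);T[:3,:3]=R.from_euler('xyz',s['tool_rot']).as_matrix();T[:3,3]=s['eef_pos']
        d['c2w']=T@np.array(d['hand_eye'])
    return d
def ray(d,u,v):
    r=np.array([(u-d['cx'])/d['f'],(v-d['cy'])/d['f'],1]); return d['c2w'][:3,3],d['c2w'][:3,:3]@r
def onz(d,u,v,z):
    o,r=ray(d,u,v); return o+r*(z-o[2])/r[2]
def dep(d,u,v):
    o,r=ray(d,u,v); return o+r*float(d['z_map'][int(v),int(u)])
def cloud(d):
    v,u=np.mgrid[:420,:560]; z=d['z_map']
    p=np.stack([(u-d['cx'])/d['f']*z,(v-d['cy'])/d['f']*z,z],-1)
    w=p@d['c2w'][:3,:3].T+d['c2w'][:3,3]; w[z==0]=np.nan; return w
E
python3 - <<'E'
from h import *
print(ctrl.read_state())
for n in ('top','side','wrist'):
    d=snap(n,n+'0.png'); print(n,d['f'],d['cx'],d['cy'],d['c2w'].round(3).tolist())
E
```

```text
{'clock': 0.0, 'qpos': array([ 1.21220265,  0.62935337,  0.03843427,  1.51835556, -0.02698969,
        0.99632276, -0.02004847]), 'qd': array([ 3.56775367e-04, -1.89939652e-04,  4.91375286e-05,  6.15338707e-04,
       -6.80904215e-04,  3.00039928e-03, -3.15272058e-05]), 'tau': array([-1.55370567e-04, -5.63394141e+01,  1.22684062e+00, -1.93443900e+01,
        1.12837111e-02,  1.04484448e-02, -5.36852781e-06]), 'eef_pos': array([ 187.43938173, -621.67386966,  201.38830861]), 'tool_rot': array([-3.13967168e+00,  2.99097278e-05,  2.92757343e-01]), 'force': array([-0.61931097, -0.4854501 , -0.72703865]), 'torque': array([ 0.01209493, -0.02942318, -0.04216645]), 'width': 85.4570259315315}
top 452.1562616376118 276.11893679579464 216.0784774533343 [[-0.041, -0.975, 0.219, 295.094], [-0.999, 0.042, -0.002, 7.151], [-0.007, -0.219, -0.976, 1102.814], [0.0, 0.0, 0.0, 1.0]]
side 478.9794145794571 274.25252908126373 216.94508316400598 [[-0.682, -0.59, 0.433, 28.982], [-0.731, 0.54, -0.417, 489.273], [0.012, -0.601, -0.799, 972.363], [0.0, 0.0, 0.0, 1.0]]
wrist 362.42782694127914 273.81099068852063 208.79987960693467 [[0.288, -0.909, -0.3, 265.643], [-0.958, -0.274, -0.089, -599.07], [-0.002, 0.313, -0.95, 371.487], [0.0, 0.0, 0.0, 1.0]]
```

View pics/top0.png

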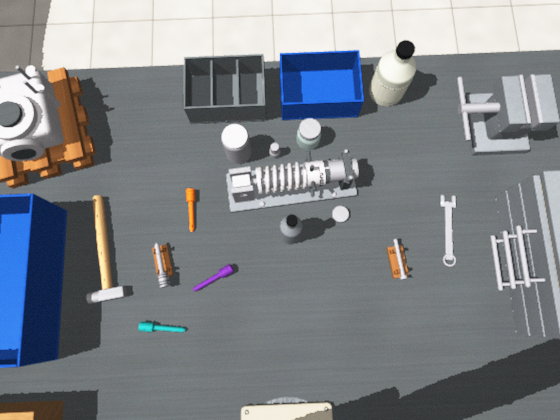

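View pics/side0.png

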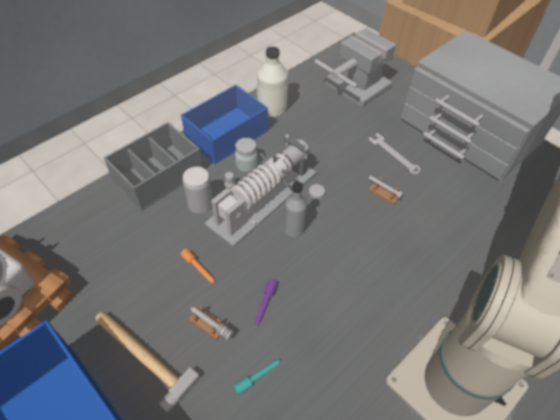

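View pics/wrist0.png

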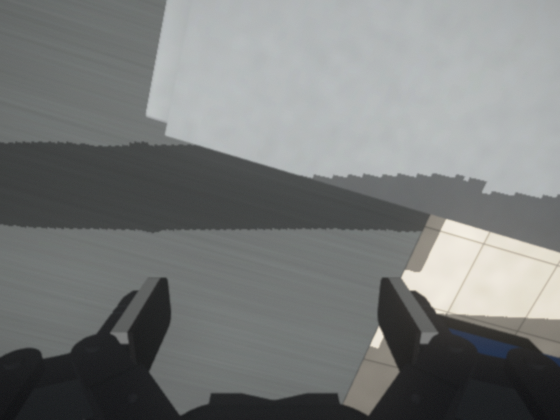

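```bash
python3 - <<'E'
import cv2,numpy as np
t=cv2.imread('pics/top0.png'); s=cv2.imread('pics/side0.png')
f=lambda a:cv2.resize(a,(400,300),interpolation=cv2.INTER_CUBIC)
cv2.imwrite('pics/z0.png',np.vstack([np.hstack([f(t[235:295,120:200]),f(t[230:290,360:440])]),np.hstack([f(s[300:345,185:245]),f(s[165:210,355:415])])]))
cv2.imwrite('pics/z1.png',cv2.resize(t[140:245,220:360],(800,600),interpolation=cv2.INTER_CUBIC))
E
```

```text
(no output)
```

View pics/z0.png

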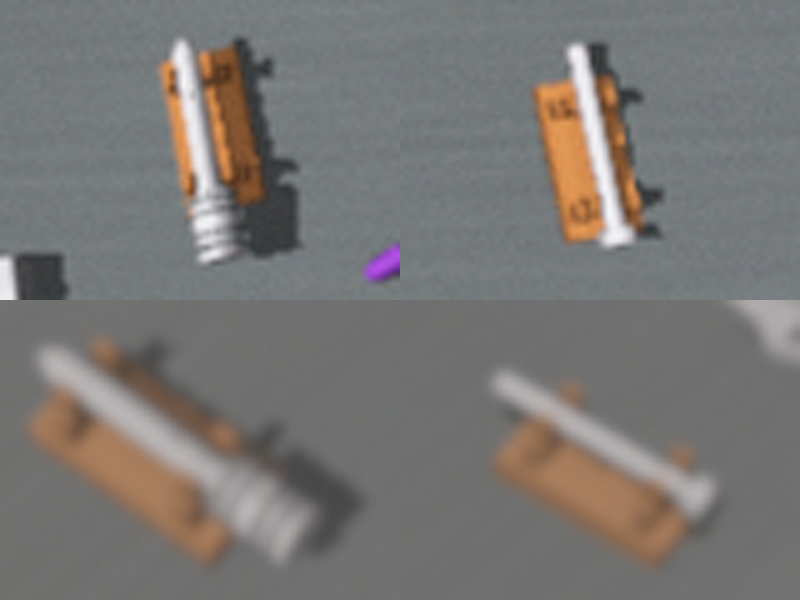

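View pics/z1.png

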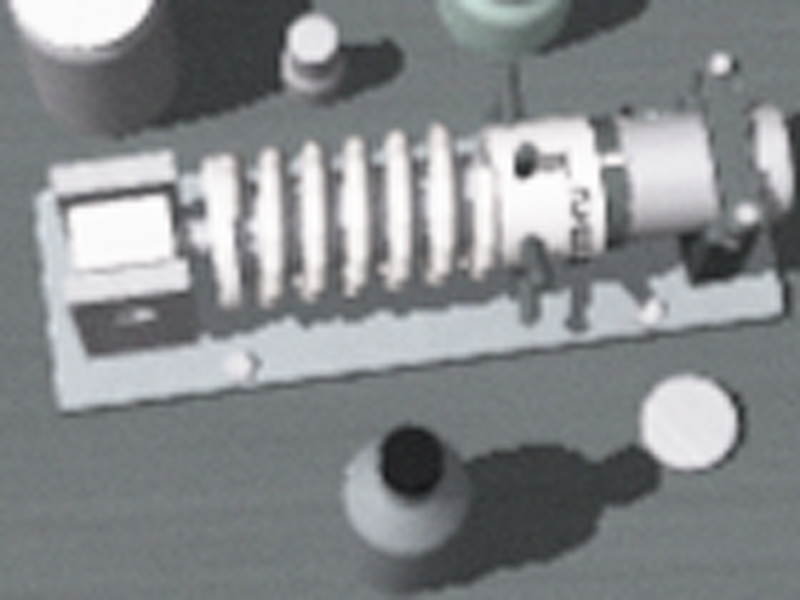

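```bash
python3 - <<'E'
from h import *
for n in('top','side'):
    d=snap(n); c=cloud(d)
    hsv=cv2.cvtColor(d['image'],cv2.COLOR_RGB2HSV)
    # pin crude
    if n=='top':
        for nm,u,v in [('tip',156,244),('pin mid',160,262),('shoulder',163,273.5),('knobend',164,286),('bolt tip',395,239),('bolthd',403,278)]:
            print(nm,onz(d,u,v,30).round(1),dep(d,u,v).round(1))
        for nm,u,v in [('cheeknear',243,187),('cheekfar',240,172),('eye',241,180),('lugtop',312,168),('idx',327,167.5),('bottlecap',291.5,220.5),('bear',340.5,214),('collar',317,170),('jar',309,128),('can',236,135)]:
            print(nm,dep(d,u,v).round(1))
    else:
        for nm,u,v in [('tip',189,328),('knobend',229,339)]: print(nm,onz(d,u,v,30).round(1))
    # steel bright mask pin 
    w=c; 
    for lo,hi,nm in [(96,106,'cheektops'),(8,16,'base')]:
        m=(w[...,2]>lo)&(w[...,2]<hi)&(w[...,0]>350)&(w[...,0]<750)&(w[...,1]>-220)&(w[...,1]<200)
        k,l,st,_=cv2.connectedComponentsWithStats(m.astype(np.uint8))
        for i in range(1,k):
            if st[i,4]>60:
                p=w[l==i]; print(n,nm,st[i],p.mean(0).round(1),np.nanpercentile(p,[2,98],axis=0).round(0).tolist(), cv2.minAreaRect(p[:,:2].astype(np.float32)))
E
```

```text
tip [479.5 295.9  30. ] [478.8 294.8  34.1]
pin mid [435.7 285.7  30. ] [435.  284.2  35.5]
shoulder [408.1 278.1  30. ] [407.1 275.7  39.5]
knobend [378.6 275.4  30. ] [377.9 272.9  39.9]
bolt tip [ 467.4 -278.    30. ] [ 472.4 -286.4   -1.4]
bolthd [ 373.9 -287.6   30. ] [ 373.4 -285.9   36.1]
cheeknear [591.8  78.3 101.2]
cheekfar [627.8  84.2 102.8]
eye [611.7  83.2  92.3]
lugtop [621.4 -80.6 129.3]
idx [ 630.8 -118.2  100.4]
bottlecap [494.2 -27.1 167.2]
bear [ 537.4 -153.9   16.4]
collar [624.3 -94.1 104.5]
jar [742.3 -84.3  74.2]
can [718.4  91.2 106.1]
top cheektops [222 134  27  18  81] [694.   90.3 100.3] [[682.0, 63.0, 97.0], [717.0, 125.0, 105.0]] ((699.7118530273438, 91.63554382324219), (37.02710723876953, 63.5813102722168), 9.646982192993164)
top cheektops [301 158  58  26 631] [ 625.6 -121.8  100.7] [[600.0, -186.0, 96.0], [646.0, -64.0, 106.0]] ((620.9689331054688, -124.30947875976562), (55.0300407409668, 133.80577087402344), 3.08482027053833)
top cheektops [229 167  22   8 122] [631.5  84.9 101.1] [[624.0, 61.0, 97.0], [639.0, 109.0, 105.0]] ((631.79638671875, 85.032
[... 2254 characters left out ...]
61755371094, -16.661151885986328), (50.14312744140625, 24.467910766601562), 36.137977600097656)
side base [ 205  167  111   78 1633] [595.3 -11.   12.1] [[560.0, -188.0, 8.0], [647.0, 122.0, 16.0]] ((616.9359130859375, -37.85316467285156), (101.5420150756836, 323.9944763183594), 4.189204216003418)
side base [309 184  16  14 158] [ 538.1 -154.    12.1] [[519.0, -174.0, 9.0], [557.0, -136.0, 15.0]] ((539.0800170898438, -154.70333862304688), (41.20871353149414, 40.17801284790039), 5.337277412414551)
side base [257 291  17  29 132] [387.4 171.2  12.6] [[371.0, 140.0, 8.0], [409.0, 199.0, 16.0]] ((386.30413818359375, 170.86239624023438), (21.202049255371094, 68.03633117675781), 30.37481689453125)
```

```bash
cat >> h.py <<'E'
def go(pos,yaw_deg,tilt=None,cmd=None):
    """tool-frame delta from current measured pose to pos with tool straight down at yaw"""
    s=ctrl.read_state(); Rc=R.from_euler('xyz',s['tool_rot'])
    Rt=R.from_euler('xyz',[np.pi,0,np.radians(yaw_deg)])
    d=Rc.inv().apply(np.array(pos)-np.array(s['eef_pos']))
    w=np.degrees((Rc.inv()*Rt).as_rotvec())
    print('t',round(s['clock'],2),'pos',s['eef_pos'].round(1),'rpy',np.degrees(s['tool_rot']).round(1),'F',s['force'].round(1),'w',round(s['width'],1)); print('delta',d.round(1),'rot',w.round(1))
E
python3 - <<'E'
from h import *
go([460,-160,260],11.5)
go([400,275,230],11.5)
E
```

```text
t 0.25 pos [ 187.6 -622.   201.9] rpy [-179.9   -0.    16.8] F [-0.2 -0.5 -0. ] w 85.5
delta [ 394.2 -363.8  -57.8] rot [-0.1 -0.   5.3]
t 0.25 pos [ 187.6 -622.   201.9] rpy [-179.9   -0.    16.8] F [-0.2 -0.5 -0. ] w 85.5
delta [ 462.3 -797.6  -27.4] rot [-0.1 -0.   5.3]
```

```bash
python3 - <<'E'
from h import *
c=cloud(snap('side'))
p=c.reshape(-1,3);p=p[p[:,2]>120]
for y in range(-800,-300,50):
    q=p[(p[:,1]>y)&(p[:,1]<y+50)]
    if len(q): print(y,q.min(0).round(),q.max(0).round())
E
python3 -m jog '60 -55 -50 0 0 0 1;120 -110 -58 0 0 0 1;180 -165 -58 0 0 0 1;240 -220 -58 0 0 0 1'
```

```text
-800 [ 230. -788.  121.] [ 569. -750.  204.]
-750 [ 229. -750.  121.] [ 570. -700.  205.]
-700 [ 229. -700.  120.] [ 570. -650.  206.]
-650 [ 229. -650.  120.] [ 822. -600.  206.]
-600 [ 229. -600.  120.] [ 820. -550.  206.]
-550 [ 233. -550.  120.] [ 820. -500.  192.]
-500 [ 336. -500.  120.] [ 767. -452.  171.]
-450 [ 691. -449.  120.] [ 766. -438.  125.]
-350 [ 825. -338.  120.] [ 888. -300.  203.]
clock: 0.8
eef_pos: [310.7, -415.4, 257.5]
tool_rot: [3.14, -0.001, 0.293]
force: [1.9, 1.0, -0.6]
width: 85.2
```

```bash
python3 - <<'E'
from h import *
go([440,-100,260],11.5)
go([395,275,230],11.5)
E
```

```text
t 0.8 pos [ 310.7 -415.4  257.5] rpy [179.9  -0.   16.8] F [ 1.9  1.  -0.6] w 85.2
delta [ 214.8 -264.7   -2.6] rot [ 0.1 -0.1  5.3]
t 0.8 pos [ 310.7 -415.4  257.5] rpy [179.9  -0.   16.8] F [ 1.9  1.  -0.6] w 85.2
delta [ 279.8 -636.8   26.9] rot [ 0.1 -0.1  5.3]
```

```bash
python3 -m jog '40 -48 0 0 0 5.3 1;80 -96 0 0 0 5.3 1;120 -144 0 0 0 5.3 1;160 -192 0 0 0 5.3 1;200 -240 0 0 0 5.3 1;230 -290 0 0 0 5.3 1;240 -345 0 0 0 5.3 1;245 -400 0 0 0 5.3 1' ; python3 -c "
from h import *
go([395,275,200],11.5)"
```

```text
clock: 1.8
eef_pos: [428.9, 38.7, 257.1]
tool_rot: [-3.142, -0.001, 0.201]
force: [0.7, 0.8, 0.0]
width: 85.9
t 1.8 pos [428.9  38.7 257.1] rpy [-1.80e+02 -1.00e-01  1.15e+01] F [0.7 0.8 0. ] w 85.9
delta [  13.9 -238.3   57.1] rot [-0.  -0.1 -0. ]
```

```bash
python3 -m jog '4 -50 12 0 0 0 1;7 -105 24 0 0 0 1;10 -160 38 0 0 0 1;12 -215 48 0 0 0 1;14 -238 57 0 0 0 1;14 -238 57 0 0 0 1;14 -238 57 0 0 0 1' ; python3 -c "
from h import *
go([395,275,200],11.5)
d=snap('wrist','w1.png')"
```

```text
clock: 2.68
eef_pos: [395.5, 271.3, 200.1]
tool_rot: [3.141, 0.0, 0.199]
force: [0.1, -0.2, 0.8]
width: 85.6
t 2.67 pos [395.5 271.3 200.1] rpy [179.9   0.   11.4] F [ 0.1 -0.2  0.8] w 85.6
delta [ 0.2 -3.7  0.1] rot [ 0.1  0.  -0.1]
```

View pics/w1.png

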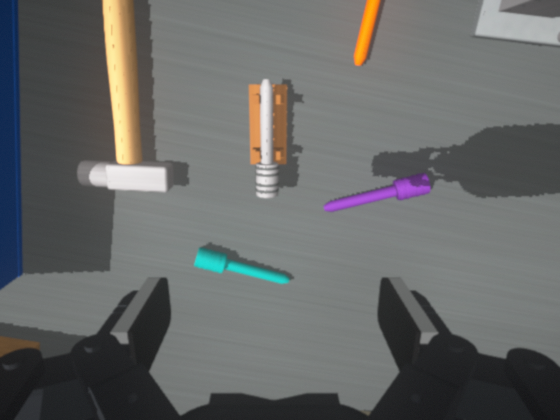

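```bash
python3 - <<'E'
from h import *
d=snap('wrist'); hsv=cv2.cvtColor(d['image'],cv2.COLOR_RGB2HSV)
m=((hsv[...,2]>120)&(hsv[...,1]<60)).astype(np.uint8)
m[:, :250]=0;m[:,282:]=0;m[:70]=0;m[205:]=0
ys,xs=np.nonzero(m);print(ys.min(),ys.max())
for r in range(ys.min(),ys.max()+1,6):
    x=np.nonzero(m[r])[0]
    if len(x): print(r,x.min(),x.max())
for u,v in [(266,80),(266,163),(266,180),(266.5,197)]: print(onz(d,u,v,30).round(1),dep(d,u,v).round(1))
for y,x in [(100,0),(130,0),(150,0),(180,0)]:
    xs=np.nonzero(m[y])[0]; print(y,xs.mean(),onz(d,xs.mean(),y,30).round(1))
E
```

```text
70 204
70 250 281
76 250 281
82 250 280
88 260 271
94 260 272
100 260 272
106 260 271
112 260 271
118 260 271
124 260 272
130 260 271
136 260 272
142 260 271
148 260 271
154 260 271
160 261 271
166 250 275
172 250 276
178 250 276
184 250 273
190 250 281
196 250 281
202 250 281
[482.  294.8  30. ] [482.  294.8  30.3]
[409.2 280.7  30. ] [410.  280.8  34.2]
[392.9 277.6  30. ] [395.1 277.8  39.2]
[376.3 273.8  30. ] [378.6 274.2  38.1]
100 266.0 [465.4 291.6  30. ]
130 265.5 [439.3 287.   30. ]
150 265.5 [421.2 283.5  30. ]
180 262.5 [392.2 280.9  30. ]
```

```bash
python3 -m jog '-3 -6 50 0 0 0.7 0.1;-3 -6 80 0 0 0.7 0.1;-3 -6 80 0 0 0.7 0.1;-3 -6 80 0 0 0.7 0.1' ; python3 -c "
from h import *
go([391.5,277.4,11],10.7)
d=snap('wrist','w2.png')
for v in (100,170,220): print(onz(d,266,v,30))"
```

```text
clock: 3.28
eef_pos: [392.1, 277.9, 121.1]
tool_rot: [-3.141, -0.002, 0.187]
force: [0.1, -0.3, 0.6]
width: 46.8
t 3.27 pos [392.1 277.9 121.1] rpy [-1.80e+02 -1.00e-01  1.07e+01] F [ 0.1 -0.3  0.6] w 46.8
delta [ -0.9   0.5 110.1] rot [-0.  -0.1 -0. ]
[464.42788672 296.66259985  30.        ]
[416.07033549 287.88440303  30.        ]
[377.74112199 280.92661936  30.        ]
```

View pics/w2.png

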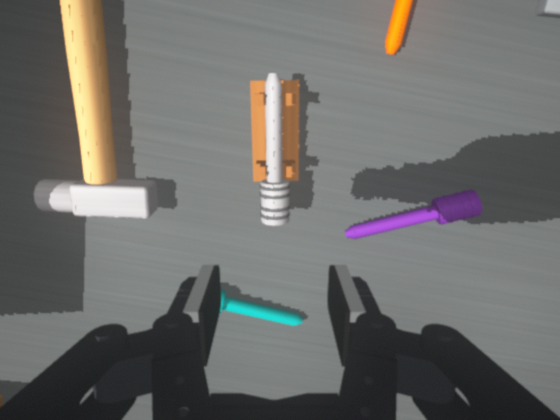

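```bash
python3 -m jog '-1 0 60 0 0 0 0.1;-1 0 100 0 0 0 0.1;-1 0 110 0 0 0 0.1;-1 0 110 0 0 0 0.1;-1 0 110 0 0 0 -1;-1 0 110 0 0 0 -1;-1 0 110 0 0 0 -1;-1 0 110 0 0 0 -1'; python3 -m jog '0 0 0 0 0 0 -1;0 0 -15 0 0 0 -1;0 0 -40 0 0 0 -1;0 0 -80 0 0 0 -1;0 0 -120 0 0 0 -1;0 0 -120 0 0 0 -1;0 0 -120 0 0 0 -1' ; python3 -c "
from h import *
go([391.5,277.4,131],10.7)
d=snap('wrist','w3.png')
d=snap('side','s3.png')"
```

```text
clock: 4.32
eef_pos: [390.2, 277.9, 10.3]
tool_rot: [-3.141, -0.001, 0.188]
force: [-0.0, -0.4, 0.7]
width: 0.2
clock: 5.2
eef_pos: [389.9, 277.5, 130.2]
tool_rot: [3.141, -0.0, 0.188]
force: [-1.0, -0.3, -0.2]
width: 0.1
t 5.2 pos [389.9 277.5 130.2] rpy [180.   -0.   10.8] F [-1.  -0.3 -0.2] w 0.1
delta [ 1.5  0.4 -0.8] rot [ 0.  -0.   0.1]
```

View pics/w3.png

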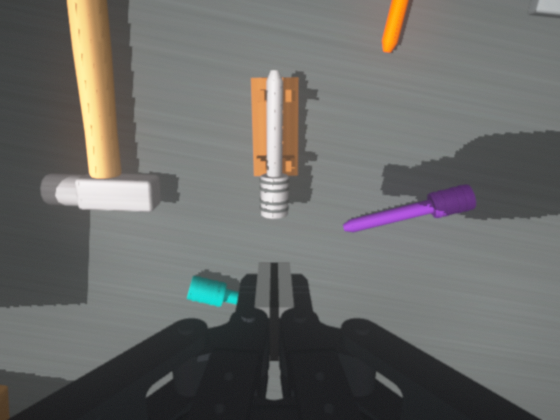

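View pics/s3.png

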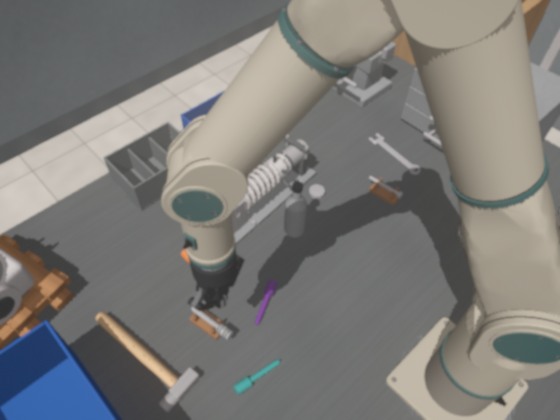

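```bash
python3 - <<'E'
from h import *
s=ctrl.read_state(); p=np.array([*s['eef_pos'],1])
for n in('side','top','wrist'):
    d=snap(n,'q_%s.png'%n)
    for q in (p,np.array([392,277.5,30,1]),p+[0,0,19,0]):
        c=np.linalg.inv(d['c2w'])@q; print(n,c[0]/c[2]*d['f']+d['cx'],c[1]/c[2]*d['f']+d['cy'])
    if n=='wrist': print(d['hand_eye']); print(dep(d,274,275),dep(d,274,200))
    if n=='side':
        im=d['image'][:,:,::-1]; cv2.imwrite('pics/s3z.png',cv2.resize(im[220:350,150:320],(800,612))[:600])
E
```

```text
side 221.52832308037702 310.6196916480892
side 224.24979492986924 331.0180865182507
side 220.7645316234604 306.1406700890375
top 151.68507414275007 277.8192233395325
top 163.17341787244447 280.3255470258588
top 149.19764622306104 277.045477896731
wrist 273.23422246102297 255.6899654702224
wrist 273.5650227347482 196.43131656523093
wrist 273.2195154805334 273.55992221402266
[[-4.50116450e-04 -9.49674737e-01 -3.13237437e-01  8.14415292e+01]
 [ 9.99999879e-01 -4.89849065e-04  4.81452251e-05  4.32933352e-01]
 [-1.99161370e-04 -3.13237377e-01  9.49674842e-01 -1.70009280e+02]
 [ 0.00000000e+00  0.00000000e+00  0.00000000e+00  1.00000000e+00]]
[401.61506224 279.22434756 172.16122928] [391.69323413 277.11321443  38.22188388]
```

View pics/s3z.png

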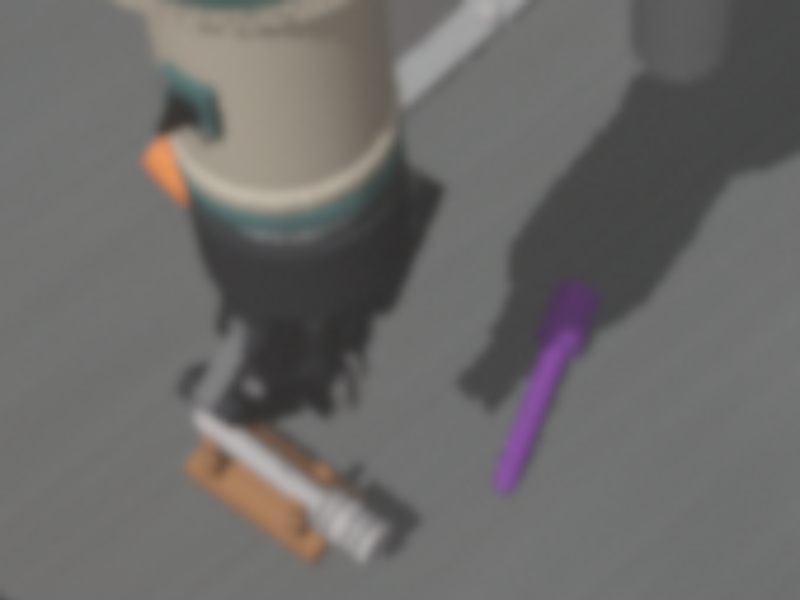

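View pics/q_top.png

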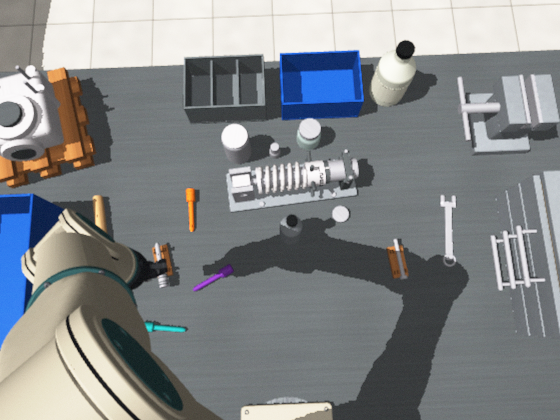

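```bash
python3 - <<'E'
from h import *
d=snap('wrist'); H=np.array(d['hand_eye'])
for u in (265,283):
  for v in range(250,420,8):
    z=d['z_map'][v,u]; p=H@np.array([(u-d['cx'])/d['f']*z,(v-d['cy'])/d['f']*z,z,1]); print(u,v,p[:3].round(1))
im=d['image'][:,:,::-1]; cv2.imwrite('pics/wz.png',cv2.resize(im[240:420,150:400],(800,576),interpolation=cv2.INTER_CUBIC))
E
```

```text
265 250 [-56.8  -7.5 130. ]
265 258 [-65.2  -7.6 130.8]
265 266 [ 12.5  -3.2 -35.9]
265 274 [ 12.8  -3.  -43.4]
265 282 [ 12.2  -2.9 -48.5]
265 290 [ 12.1  -2.8 -54. ]
265 298 [ 12.2  -2.7 -59.6]
265 306 [ 11.8  -2.6 -63.8]
265 314 [ 13.3  -2.4 -70.6]
265 322 [ 12.9  -2.3 -74.3]
265 330 [ 12.9  -2.2 -78.3]
265 338 [ 10.5  -2.2 -78.8]
265 346 [  4.6  -2.4 -75.1]
265 354 [  2.   -2.4 -75.6]
265 362 [ -1.2  -2.4 -75.5]
265 370 [ -4.9  -2.4 -74.9]
265 378 [ -6.7  -2.4 -76.4]
265 386 [ -5.9  -2.3 -80.6]
265 394 [-10.7  -2.4 -78.9]
265 402 [  10.7   -1.7 -102.4]
265 410 [  12.8   -1.6 -106.6]
265 418 [  11.6   -1.6 -107.7]
283 250 [-57.3   8.8 131. ]
283 258 [-64.7   8.8 129.9]
283 266 [ 12.2   4.2 -35.4]
283 274 [ 12.2   4.1 -42.2]
283 282 [ 12.5   3.9 -49. ]
283 290 [ 12.2   3.8 -54.2]
283 298 [ 12.8   3.6 -60.4]
283 306 [ 12.7   3.5 -65.2]
283 314 [ 13.5   3.3 -70.9]
283 322 [ 13.7   3.2 -75.4]
283 330 [ 13.4   3.2 -78.8]
283 338 [ 12.6   3.1 -81.6]
283 346 [  8.6   3.2 -80.1]
283 354 [  2.1   3.3 -75.7]
283 362 [ -0.9   3.3 -75.8]
283 370 [ -4.3   3.4 -75.6]
283 378 [ -6.7   3.4 -76.5]
283 386 [ -5.9   3.3 -80.5]
283 394 [ -6.9   3.2 -82.6]
283 402 [  11.1    2.6 -102.8]
283 410 [  12.5    2.5 -106.4]
283 418 [  11.8    2.5 -107.9]
```

View pics/wz.png

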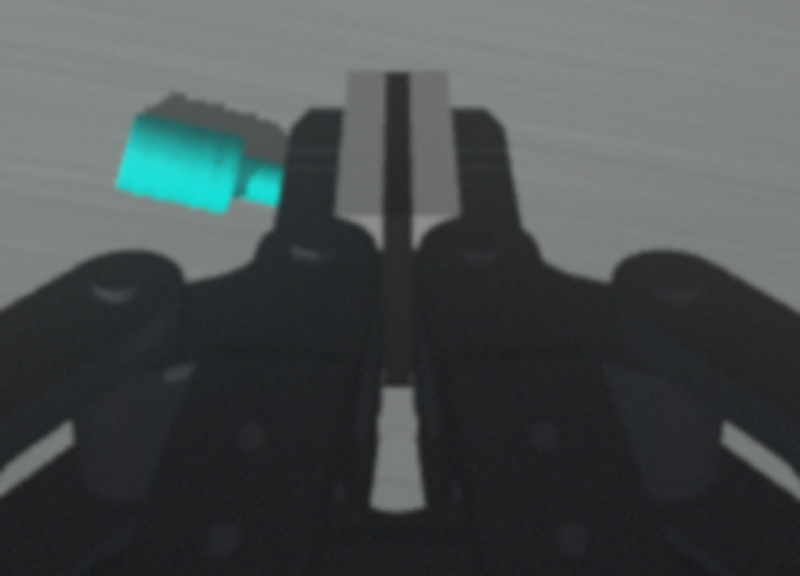

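```bash
python3 - <<'E'
from h import *
for n in('side','top'):
    d=snap(n); w=cloud(d)
    m=(abs(w[...,0]-392)<40)&(abs(w[...,1]-278)<60)&(w[...,2]>60)&(w[...,2]<260)
    ys,xs=np.nonzero(m); p=w[m]; o=np.argsort(p[:,2])[:25]
    for i in o[::3]: print(n,xs[i],ys[i],p[i].round(1))
    print(np.percentile(p[:,2],[1,5,20]))
E
```

```text
side 222 308 [379.8 281.  160. ]
side 226 304 [379.6 271.2 163.4]
side 225 305 [378.6 274.3 164.9]
side 222 307 [379.  281.1 165.5]
side 225 304 [379.1 273.7 167.4]
side 219 308 [379.9 287.1 168.3]
side 225 303 [379.8 272.9 169.4]
side 223 306 [377.3 279.7 170.1]
side 223 305 [378.4 278.6 171.1]
[165.2671972  175.44073843 209.6537495 ]
top 151 280 [381.9 269.8 160.8]
top 149 281 [379.7 272.8 164.9]
top 152 278 [385.2 265.7 168.6]
top 151 278 [385.  266.9 171.7]
top 150 278 [384.6 267.5 176.7]
top 144 281 [378.6 278.3 181.1]
top 150 277 [385.6 264.6 187.1]
top 148 279 [380.4 264.4 201.9]
top 149 277 [384.1 262.  203.5]
[164.43312203 175.90853371 215.89679787]
```

Three cameras agree that the real fingertips sit about 31 mm above the reported TCP. At reported z 10 the fingers closed just above the knob, which explains the miss. I'll apply this offset from here on.

```bash
python3 -m jog '1 0 0 0 0 0 0.1;1 0 40 0 0 0 0.1;1 0 90 0 0 0 0.1;1 0 118 0 0 0 0.1;1 0 130 0 0 0 0.1;1 0 138 0 0 0 0.1;1 0 138 0 0 0 0.1'; python3 -c "
from h import *
go([391.5,277.4,-17],10.7)
d=snap('wrist','w4.png')
d=snap('side');w=cloud(d);cv2.imwrite('pics/s4.png',cv2.resize(d['image'][270:360,170:290,::-1],(800,600)))
"
```

```text
clock: 6.48
eef_pos: [391.3, 278.3, -7.8]
tool_rot: [-3.141, -0.001, 0.188]
force: [-0.4, 0.2, 0.5]
width: 46.7
t 6.47 pos [391.3 278.3  -7.8] rpy [-180.    -0.    10.8] F [-0.4  0.2  0.5] w 46.7
delta [-0.   0.9  9.2] rot [-0.  -0.   0.1]
```

View pics/w4.png

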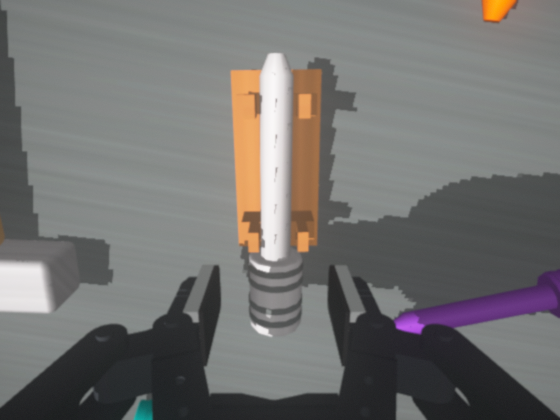

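View pics/s4.png

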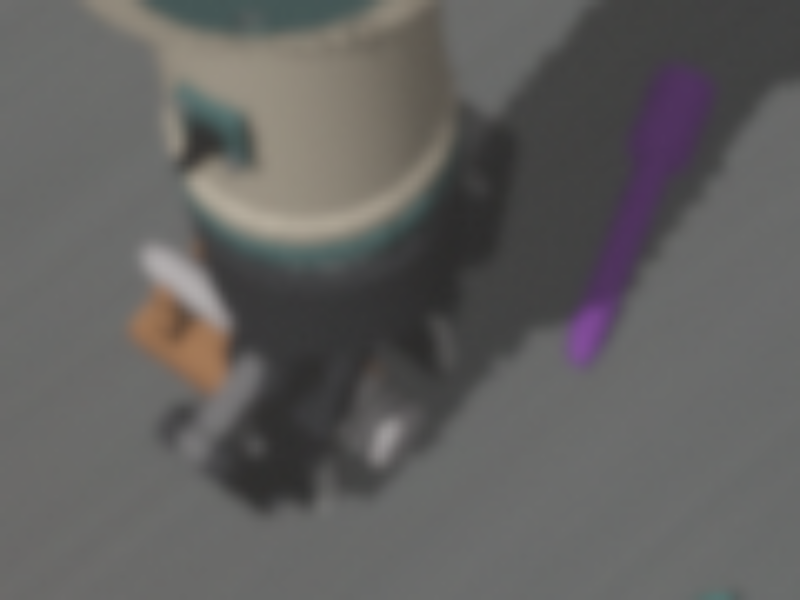

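```bash
python3 -m jog '0 0 5 0 0 0 0.1;0 0 10 0 0 0 0.1;0 0 10 0 0 0 -1;0 0 10 0 0 0 -1;0 0 10 0 0 0 -1;0 0 10 0 0 0 -1;0 0 10 0 0 0 -1'; python3 -m jog '0 0 -10 0 0 0 -1;0 0 -20 0 0 0 -1;0 0 -60 0 0 0 -1;0 0 -110 0 0 0 -1;0 0 -110 0 0 0 -1;0 0 -110 0 0 0 -1' ; python3 -c "
from h import *
go([391.5,277.4,-17],10.7)
d=snap('wrist','w5.png')"
```

```text
clock: 7.45
eef_pos: [390.9, 277.9, -18.1]
tool_rot: [3.141, 0.0, 0.188]
force: [-0.6, -1.0, 0.1]
width: 20.2
clock: 8.2
eef_pos: [391.0, 277.7, 92.1]
tool_rot: [3.142, -0.0, 0.188]
force: [-0.0, -0.6, -1.4]
width: 20.1
t 8.2 pos [391.  277.7  92.1] rpy [180.   -0.   10.8] F [-0.  -0.6 -1.4] w 20.1
delta [  0.4   0.4 109.1] rot [ 0.  -0.   0.1]
```

View pics/w5.png

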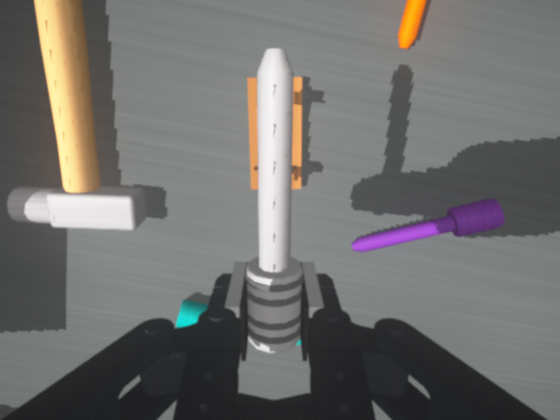

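```bash
cat >> h.py <<'E'
def toolcloud(d):
    v,u=np.mgrid[:420,:560]; z=d['z_map']
    p=np.stack([(u-d['cx'])/d['f']*z,(v-d['cy'])/d['f']*z,z],-1)
    H=np.array(d['hand_eye']); return p@H[:3,:3].T+H[:3,3]
E
python3 - <<'E'
from h import *
d=snap('wrist'); t=toolcloud(d)
for v in list(range(48,70,3))+list(range(80,270,20))+[258,262,266,270,274,290,310,330,345]:
    row=t[v,250:300]; m=(row[:,2]<-25)&(row[:,2]>-75)
    if m.any():
        xs=np.nonzero(m)[0]+250; r=row[m]; k=abs(r[:,1]-np.median(r[:,1]))<2
        print(v,xs.min(),xs.max(),np.median(r[:,0]).round(1),np.median(r[:,1]).round(1),r[k][:,2].min().round(1),np.median(r[k][:,2]).round(1))
E
```

```text
48 268 280 93.5 0.5 -49.7 -48.8
51 265 284 92.6 0.8 -50.1 -49.5
54 264 285 91.7 0.7 -51.3 -49.6
57 262 287 90.8 0.7 -51.6 -50.3
60 261 288 90.0 0.7 -51.2 -50.2
63 260 289 89.1 0.7 -51.9 -50.7
66 259 290 88.3 0.7 -51.7 -50.9
69 258 291 87.4 0.5 -52.6 -51.1
80 257 292 84.2 0.7 -52.5 -51.9
100 257 292 78.2 0.5 -52.8 -51.7
120 257 292 72.1 0.7 -52.5 -51.7
140 257 290 65.8 0.3 -53.1 -51.9
160 257 291 59.2 0.5 -52.3 -51.5
180 258 290 52.5 0.5 -52.5 -51.9
200 258 290 45.5 0.5 -52.9 -52.1
220 258 290 38.1 0.5 -52.4 -52.1
240 258 289 30.5 0.3 -53.0 -51.8
260 250 297 22.2 0.3 -52.7 -51.7
258 253 294 23.3 0.1 -52.9 -52.1
262 250 299 21.1 0.5 -52.7 -52.0
266 250 299 19.7 0.7 -53.3 -52.5
270 250 299 18.7 0.5 -52.9 -52.1
274 250 299 18.6 0.7 -55.2 -54.1
290 250 299 13.6 0.7 -58.4 -57.8
310 250 299 4.8 0.7 -57.8 -57.0
330 250 299 -3.9 0.7 -57.8 -56.7
345 253 295 -10.4 0.5 -57.7 -56.4
```

```bash
python3 -c "
from h import *
go([450.7,70.5,88],4.6)"
```

```text
t 8.3 pos [390.3 277.3  91. ] rpy [1.799e+02 1.000e-01 1.080e+01] F [ 0.5 -0.2 -0.7] w 20.3
delta [ 20.7 214.4   3.2] rot [0.1 0.1 6.2]
```

```bash
python3 -m jog '5 50 0 0 0 2 -1;10 105 0 0 0 4 -1;15 160 0 0 0 6 -1;20 205 3 0 0 6.2 -1;20.5 214 3 0 0 6.2 -1;20.5 214 3 0 0 6.2 -1;20.5 214 3 0 0 6.2 -1' ; python3 -c "
from h import *
go([450.7,70.5,28.8],4.6)
d=snap('wrist','w6.png');snap('side','s6.png')"
```

```text
clock: 9.18
eef_pos: [450.6, 73.3, 88.6]
tool_rot: [-3.141, 0.001, 0.082]
force: [0.9, 0.4, -1.1]
width: 20.2
t 9.18 pos [450.6  73.3  88.6] rpy [-179.9    0.     4.7] F [ 0.9  0.4 -1.1] w 20.2
delta [-0.1  2.9 59.8] rot [-0.1  0.   0.1]
```

View pics/w6.png

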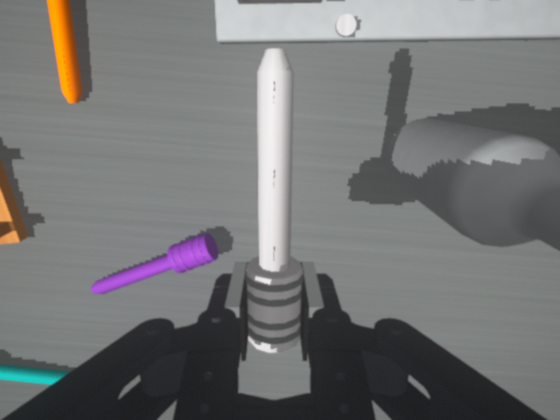

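View pics/s6.png

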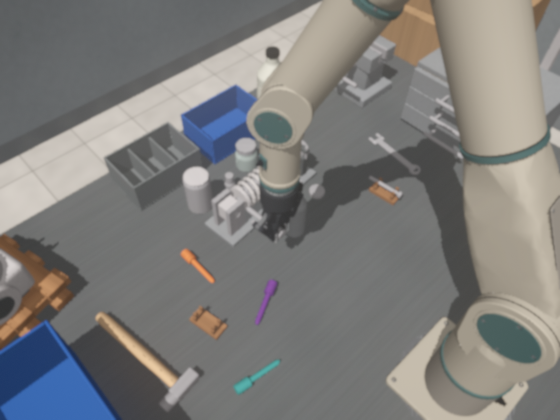

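```bash
python3 -m jog '40 2.9 0 0 0 0 -1;60 2.9 0 0 0 0 -1;60 2.9 0 0 0 0 -1;60 2.9 0 0 0 0 -1' ; python3 -c "
from h import *
go([450.7,70.5,28.8],4.6)
d=snap('wrist','w7.png')"
```

```text
clock: 9.78
eef_pos: [509.5, 74.0, 88.7]
tool_rot: [3.141, 0.002, 0.081]
force: [-0.3, 0.8, -1.2]
width: 20.2
t 9.78 pos [509.5  74.   88.7] rpy [1.8e+02 1.0e-01 4.7e+00] F [-0.3  0.8 -1.2] w 20.2
delta [-58.8  -1.3  60. ] rot [0.  0.1 0.1]
```

View pics/w7.png

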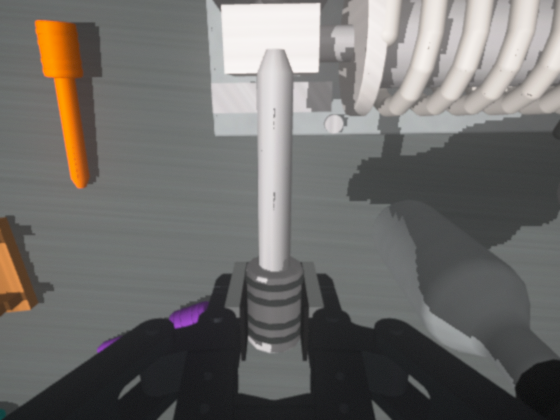

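```bash
python3 - <<'E'
from h import *
d=snap('wrist'); t=toolcloud(d); w=cloud(d)
im=d['image'][:,:,::-1]; cv2.imwrite('pics/w7z.png',cv2.resize(im[0:150,190:390],(800,600),interpolation=cv2.INTER_CUBIC))
m=(w[...,2]>96)&(w[...,2]<108); m[:,:200]=0;m[:,330:]=0
for v in (10,30,50,60,66,70,72,74,76):
    xs=np.nonzero(m[v])[0]
    if len(xs): print(v,xs.min(),xs.max(),t[v,xs.min()].round(1),t[v,xs.max()].round(1),np.median(w[v,xs,2]).round(1))
zz=w[...,2][m]; print('cheektop z',np.median(zz), 'n',len(zz))
for u in range(205,500,15):
    col=w[100:145,u,2]; r=np.nonzero((col>7)&(col<17))[0]
    if len(r): print(u,100+r.max(),w[100+r.max(),u].round(1))
E
```

```text
cheektop z 100.37502221408873 n 2482
220 136 [557.5 114.1   8.4]
235 135 [559.1 103.9   9.5]
250 135 [559.9  93.7   9.3]
295 134 [563.1  63.4   9.8]
310 134 [563.8  53.2   8.9]
325 134 [564.7  43.1   9.5]
340 134 [565.5  32.9   9.2]
355 134 [566.3  22.7   9. ]
370 133 [567.8  12.8   9.4]
385 133 [568.6   2.5   8.9]
400 133 [569.6  -6.9  11. ]
415 133 [570.2 -17.8   9. ]
430 133 [571.1 -27.7   9.6]
445 132 [572.5 -37.8   9.2]
460 132 [573.4 -48.1   9. ]
475 132 [574.2 -58.1   9.2]
490 132 [575.  -67.9   9.8]
```

View pics/w7z.png

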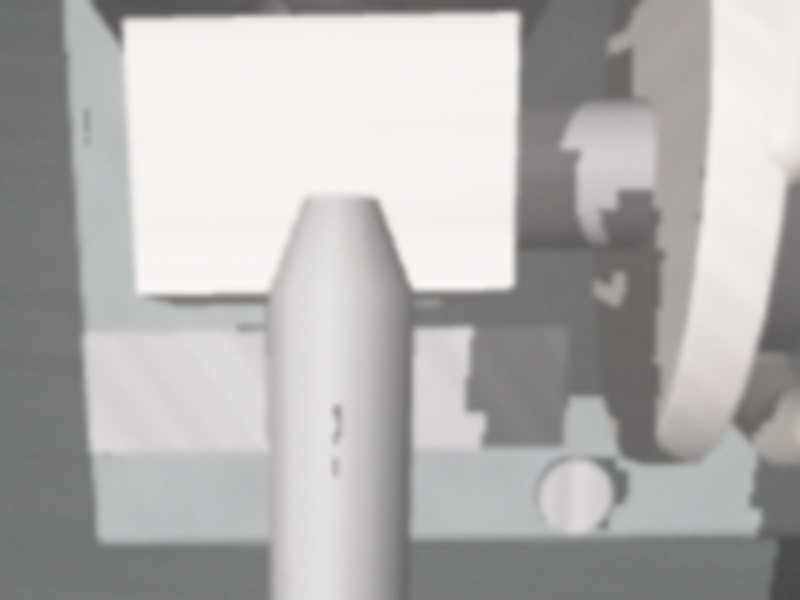

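```bash
python3 - <<'E'
from h import *
d=snap('wrist'); t=toolcloud(d); w=cloud(d)
for v in range(0,140,5): print(v,[ (w[v,u].round(0).tolist()) for u in (215,235,250,300)])
E
```

```text
0 [[625.0, 108.0, 82.0], [626.0, 100.0, 81.0], [627.0, 93.0, 81.0], [629.0, 71.0, 79.0]]
5 [[625.0, 110.0, 72.0], [622.0, 98.0, 93.0], [623.0, 92.0, 93.0], [624.0, 72.0, 93.0]]
10 [[634.0, 120.0, 9.0], [620.0, 98.0, 94.0], [621.0, 92.0, 94.0], [622.0, 72.0, 94.0]]
15 [[631.0, 119.0, 10.0], [618.0, 98.0, 93.0], [619.0, 92.0, 93.0], [nan, nan, nan]]
20 [[628.0, 119.0, 9.0], [617.0, 98.0, 93.0], [617.0, 92.0, 94.0], [619.0, 71.0, 94.0]]
25 [[626.0, 119.0, 10.0], [615.0, 98.0, 93.0], [615.0, 92.0, 93.0], [617.0, 71.0, 94.0]]
30 [[623.0, 119.0, 11.0], [613.0, 98.0, 94.0], [613.0, 92.0, 94.0], [615.0, 71.0, 93.0]]
35 [[620.0, 119.0, 10.0], [611.0, 98.0, 94.0], [611.0, 91.0, 94.0], [613.0, 71.0, 92.0]]
40 [[617.0, 119.0, 10.0], [609.0, 98.0, 94.0], [609.0, 91.0, 95.0], [611.0, 71.0, 94.0]]
45 [[614.0, 119.0, 8.0], [607.0, 98.0, 94.0], [608.0, 91.0, 92.0], [609.0, 70.0, 93.0]]
50 [[611.0, 119.0, 10.0], [605.0, 97.0, 93.0], [606.0, 91.0, 92.0], [608.0, 70.0, 92.0]]
55 [[608.0, 118.0, 12.0], [603.0, 97.0, 93.0], [604.0, 91.0, 93.0], [606.0, 70.0, 93.0]]
60 [[605.0, 119.0, 10.0], [601.0, 97.0, 
[... 711 characters left out ...]
585.0, 96.0, 99.0], [586.0, 90.0, 100.0], [588.0, 69.0, 98.0]]
105 [[583.0, 104.0, 101.0], [583.0, 96.0, 102.0], [584.0, 89.0, 100.0], [586.0, 69.0, 101.0]]
110 [[581.0, 104.0, 100.0], [581.0, 96.0, 101.0], [582.0, 89.0, 101.0], [584.0, 68.0, 100.0]]
115 [[571.0, 118.0, 10.0], [573.0, 104.0, 10.0], [573.0, 94.0, 12.0], [576.0, 61.0, 10.0]]
120 [[568.0, 118.0, 10.0], [569.0, 104.0, 10.0], [570.0, 94.0, 9.0], [573.0, 61.0, 9.0]]
125 [[565.0, 117.0, 10.0], [566.0, 104.0, 11.0], [567.0, 94.0, 11.0], [570.0, 61.0, 10.0]]
130 [[562.0, 117.0, 10.0], [563.0, 104.0, 11.0], [564.0, 94.0, 11.0], [566.0, 60.0, 10.0]]
135 [[558.0, 117.0, 9.0], [559.0, 104.0, 10.0], [560.0, 94.0, 9.0], [563.0, 60.0, 8.0]]
```

```bash
python3 -m jog '-25 0 0 0 0 -0.8 -1;-44 0 0 0 0 -0.8 -1;-44 0 30 0 0 -0.8 -1;-44 0 61.5 0 0 -0.8 -1;-44 0 61.5 0 0 -0.8 -1;-44 0 61.5 0 0 -0.8 -1;-44 0 61.5 0 0 -0.8 -1' ; python3 -c "
from h import *
go([450.7,70.5,27.1],5)
d=snap('wrist','w8.png'); t=toolcloud(d)
for v in (52,60,80,90,110,140,180,220,240):
    r=t[v,250:300];m=(abs(r[:,2]+50)<8);xs=np.nonzero(m)[0]+250
    print(v,xs.min(),xs.max(),r[m].mean(0).round(2),r[m][:,2].min().round(1))
for v in range(0,70,4): print(v,t[v,215].round(1),t[v,320].round(1))
im=d['image'][:,:,::-1]; cv2.imwrite('pics/w8z.png',cv2.resize(im[0:120,190:350],(800,600),interpolation=cv2.INTER_CUBIC))
"
```

```text
clock: 10.8
eef_pos: [468.2, 70.2, 28.5]
tool_rot: [-3.141, -0.002, 0.094]
force: [-0.1, -0.2, -0.9]
width: 20.5
t 10.8 pos [468.2  70.2  28.5] rpy [-1.8e+02 -1.0e-01  5.4e+00] F [-0.1 -0.2 -0.9] w 20.5
delta [-17.4  -1.9   1.4] rot [-0.  -0.1  0.4]
52 264 285 [ 92.38   0.69 -48.75] -50.5
60 261 288 [ 90.05   0.58 -49.35] -51.5
80 257 292 [ 84.2    0.57 -50.84] -52.7
90 257 292 [ 81.25   0.57 -50.63] -52.1
110 257 292 [ 75.2    0.5  -50.56] -52.6
140 257 291 [ 65.77   0.41 -50.79] -52.7
180 258 290 [ 52.34   0.41 -50.61] -53.0
220 258 290 [ 38.04   0.41 -50.83] -52.9
240 258 289 [ 30.35   0.22 -50.58] -52.7
0 [114.1 -22.2 -12.5] [113.9  18.1 -13.3]
4 [114.1 -23.3  -5.6] [114.1  19.   -5.6]
8 [114.1 -24.5   2.3] [114.1  19.9   2.3]
12 [115.5 -26.9  18.4] [113.8  20.8   9.1]
16 [113.9 -27.   18.2] [113.9  21.9  18.7]
20 [112.1 -27.   18. ] [112.1  21.9  17.8]
24 [110.3 -27.   17.1] [110.6  22.1  19.1]
28 [108.8 -27.2  18.1] [108.8  22.1  18.6]
32 [107.  -27.2  17.5] [107.2  22.3  19.2]
36 [105.5 -27.5  18.9] [105.4  22.2  18.5]
40 [103.8 -27.7  19.6] [103.6  22.3  18.1]
44 [102.  -27.7  19. ] [101.8  22.2  17.3]
48 [100.2 -27.7  18.5] [100.2  22.5  18.8]
52 [ 98.4 -27.8  18.3] [98.3 22.4 17.1]
56 [ 96.8 -28.1  19.5] [96.6 22.6 18.3]
60 [ 94.9 -27.9  18.2] [94.8 22.5 17.3]
64 [ 93.1 -28.1  18.9] [93.2 22.9 20. ]
68 [ 91.9 -30.   30.5] [91.9 24.3 31.3]
```

View pics/w8z.png

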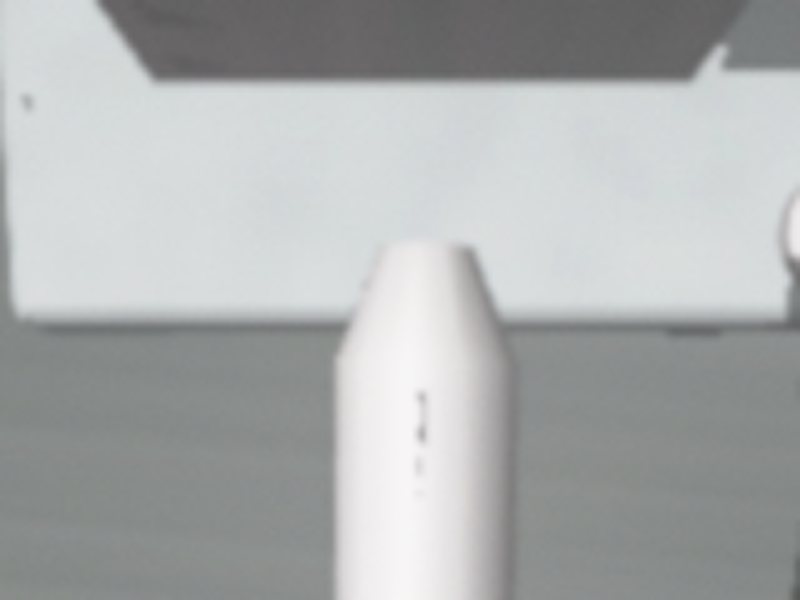

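```bash
python3 -m jog '5 0 1.7 0 0 0 -1;10 0 1.7 0 0 0 -1;15 0 1.7 0 0 0 -1;20 0 1.7 0 0 0 -1;25 0 1.7 0 0 0 -1;30 0 1.7 0 0 0 -1' ; python3 -c "
from h import *
go([450.7,70.5,27.1],5.4)
d=snap('wrist','w9.png'); t=toolcloud(d)
for v in (60,80,110,140,180,240):
    r=t[v,250:300];m=(abs(r[:,2]+50)<8);xs=np.nonzero(m)[0]+250
    if m.any(): print(v,xs.min(),xs.max(),r[m].mean(0).round(2),r[m][:,2].min().round(1))
"
```

```text
clock: 11.6
eef_pos: [497.5, 72.9, 25.7]
tool_rot: [3.142, 0.0, 0.094]
force: [-0.2, -0.4, -1.4]
width: 20.3
t 11.6 pos [497.5  72.9  25.7] rpy [180.    0.    5.4] F [-0.2 -0.4 -1.4] w 20.3
delta [-46.9  -2.   -1.4] rot [ 0.  0. -0.]
80 257 292 [ 84.2    0.57 -51.13] -53.2
110 257 292 [ 75.22   0.57 -50.79] -53.1
140 257 291 [ 65.75   0.41 -50.66] -52.6
180 258 290 [ 52.44   0.41 -50.98] -53.0
240 258 289 [ 30.54   0.22 -51.02] -53.1
```

View pics/w9.png

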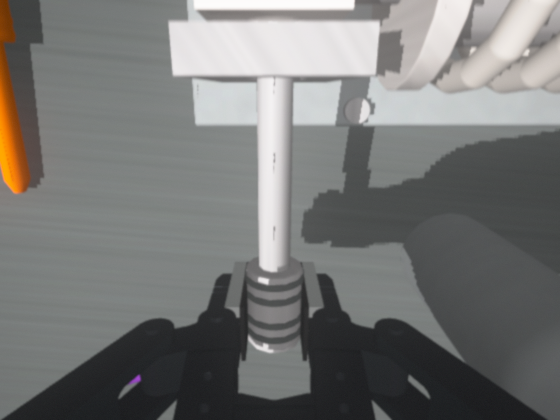

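```bash
python3 -m jog '5 0 -0.8 0 0 0 -1;11 0 -0.8 0 0 0 -1;17 0 -0.8 0 0 0 -1;23 0 -0.8 0 0 0 -1;29 0 -0.8 0 0 0 -1' ; python3 -c "
from h import *
go([450.7,70.5,27.1],5.4)"
```

```text
clock: 12.28
eef_pos: [526.5, 75.6, 26.5]
tool_rot: [-3.142, -0.0, 0.094]
force: [0.3, 0.3, -1.2]
width: 20.3
t 12.28 pos [526.5  75.6  26.5] rpy [-180.    -0.     5.4] F [ 0.3  0.3 -1.2] w 20.3
delta [-76.   -2.1  -0.6] rot [-0. -0. -0.]
```

Tip is about 39 mm past the near face with no force. Continuing slowly.

```bash
python3 -m jog '5 0 0 0 0 0 -1;10 0 0 0 0 0 -1;16 0 0 0 0 0 -1;22 0 0 0 0 0 -1;28 0 0 0 0 0 -1' ; python3 -c "
from h import *
go([450.7,70.5,27.1],5.4)
d=snap('wrist','w10.png'); t=toolcloud(d)
for v in (120,140,180,200,220,225,230,235,240,245,250):
    print(v,t[v,235].round(1),t[v,274].round(1))
"
```

```text
clock: 12.9
eef_pos: [554.4, 78.2, 26.5]
tool_rot: [-3.142, -0.0, 0.094]
force: [-0.5, 0.6, -1.4]
width: 20.2
t 12.9 pos [554.4  78.2  26.5] rpy [-180.    -0.     5.4] F [-0.5  0.6 -1.4] w 20.2
delta [-104.    -2.1   -0.6] rot [-0. -0. -0.]
120 [ 73.9  -9.8 -73.2] [ 73.9   0.4 -73.7]
140 [ 67.9 -10.6 -66.7] [ 67.8   0.4 -66.5]
180 [ 56.3 -11.  -66.6] [ 56.5   0.4 -67.5]
200 [ 50.2 -11.2 -66.7] [ 50.5   0.4 -67.8]
220 [ 44.  -11.4 -67.2] [ 44.2   0.4 -67.7]
225 [ 39.1 -12.4 -58.5] [ 39.5   0.4 -59.5]
230 [ 39.8 -11.8 -64.6] [ 39.1   0.4 -62.9]
235 [ 39.4 -11.5 -67.9] [ 39.2   0.4 -67.4]
240 [ 39.7 -11.  -72.5] [ 39.6   0.4 -72.1]
245 [ 38.6 -10.9 -73.5] [ 38.9   0.4 -74.1]
250 [ 37.2 -10.9 -74. ] [ 37.1   0.4 -73.7]
```

View pics/w10.png

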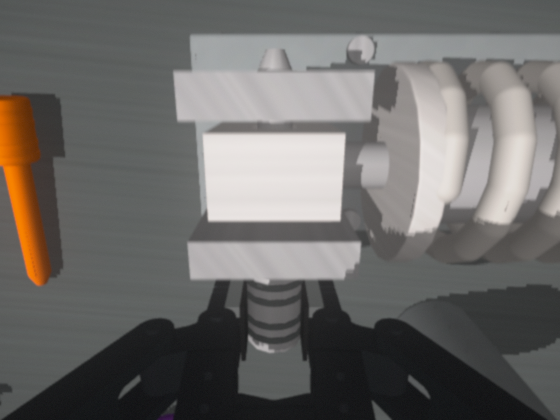

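```bash
python3 -m jog '3 0 0 0 0 0 -1;6 0 0 0 0 0 -1;8 0 0 0 0 0 -1;9 0 0 0 0 0 -1;10 0 0 0 0 0 -1' ; python3 -c "
from h import *
go([450.7,70.5,27.1],5.4)
d=snap('wrist','w11.png')
im=d['image'][:,:,::-1]; cv2.imwrite('pics/w11z.png',cv2.resize(im[200:380,160:400],(800,600),interpolation=cv2.INTER_CUBIC))
"
```

```text
clock: 13.58
eef_pos: [563.2, 79.0, 26.4]
tool_rot: [3.141, 0.001, 0.094]
force: [-2.6, -0.1, 0.0]
width: 20.3
t 13.57 pos [563.2  79.   26.4] rpy [1.8e+02 1.0e-01 5.4e+00] F [-2.6 -0.1  0. ] w 20.3
delta [-112.8   -2.1   -0.5] rot [ 0.   0.1 -0. ]
```

View pics/w11z.png

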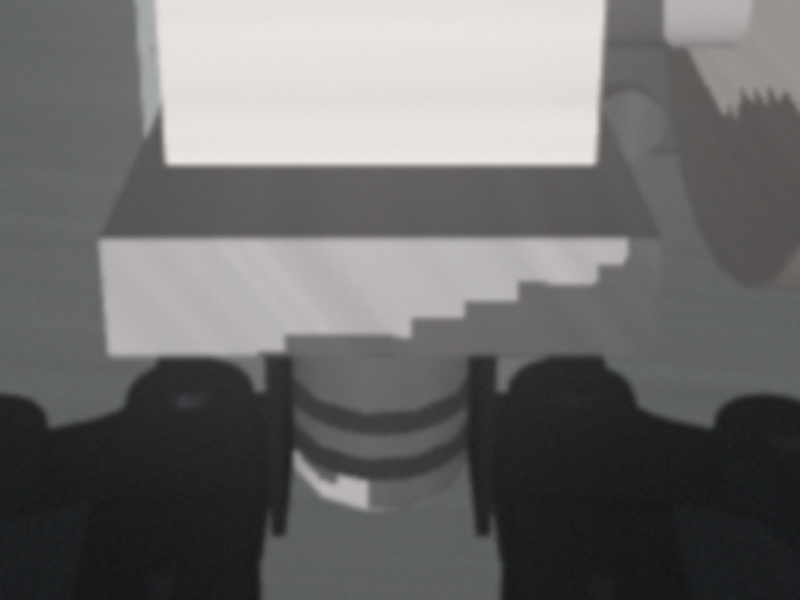

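Force has risen to −2.6 N and the arm lags by about 1 mm, so contact is starting. I'll press a little further.

```bash
python3 -m jog '2 0 0 0 0 0 -1;3.5 0 0 0 0 0 -1;3.5 0 0 0 0 0 -1' ; python3 -c "
from h import *
go([450.7,70.5,27.1],5.4)
d=snap('wrist'); t=toolcloud(d)
for v in range(255,300,3): print(v,t[v,255].round(1),t[v,274].round(1))"
```

```text
clock: 14.0
eef_pos: [562.9, 78.9, 26.0]
tool_rot: [3.14, 0.008, 0.094]
force: [-7.7, -0.1, 4.3]
width: 20.0
t 14.0 pos [562.9  78.9  26. ] rpy [179.9   0.5   5.4] F [-7.7 -0.1  4.3] w 20.0
delta [-112.5   -2.2   -0.2] rot [0.1 0.5 0. ]
255 [ 30.1  -5.8 -62.3] [ 30.3   0.4 -62.8]
258 [ 30.3  -5.7 -65. ] [ 30.5   0.4 -65.3]
261 [ 30.4  -5.6 -67.2] [ 30.4   0.4 -67.4]
264 [ 30.1  -5.5 -68.8] [ 30.3   0.4 -69.2]
267 [ 29.9  -5.4 -70.3] [ 30.5   0.4 -71.6]
270 [ 30.4  -5.3 -73.2] [ 29.9   0.4 -72.3]
273 [ 30.4  -5.2 -75.1] [ 30.2   0.4 -74.8]
276 [ 29.4  -5.2 -75. ] [ 29.5   0.4 -75.3]
279 [ 28.8  -5.2 -75.9] [ 28.2   0.4 -74.7]
282 [ 27.1  -5.3 -74.5] [ 26.9   0.4 -74.1]
285 [ 26.2  -5.3 -74.8] [ 25.9   0.4 -74.2]
288 [ 25.5  -5.3 -75.2] [ 25.6   0.4 -75.5]
291 [ 24.1  -5.3 -74.6] [ 24.    0.4 -74.5]
294 [ 22.9  -5.3 -74.3] [ 22.8   0.4 -74.1]
297 [ 21.6  -5.4 -74. ] [ 22.1   0.4 -74.8]
```

```bash
python3 -m jog '-3 0 0 0 0 0 -1;-3 0 0 0 0 0 0.1;-3 0 0 0 0 0 0.1;-3 0 0 0 0 0 0.1;-3 0 0 0 0 0 0.1;-4 0 -20 0 0 0 0.1;-5 0 -60 0 0 0 0.1;-6 0 -110 0 0 0 0.1' ; python3 -m jog '0 0 -40 0 0 0 0.1;0 0 -60 0 0 0 -1;0 0 -60 0 0 0 -1;0 0 -60 0 0 0 -1'; python3 -c "
from h import *
go([450.7,70.5,27.1],5.4)
d=snap('wrist','w12.png')
im=d['image'][:,:,::-1]; cv2.imwrite('pics/w12z.png',cv2.resize(im[50:350,130:530],(800,600),interpolation=cv2.INTER_CUBIC))"
```

```text
clock: 15.05
eef_pos: [560.7, 78.7, 136.9]
tool_rot: [3.142, 0.002, 0.094]
force: [0.4, 0.7, 0.6]
width: 47.1
clock: 15.55
eef_pos: [560.7, 78.6, 195.5]
tool_rot: [3.141, 0.002, 0.094]
force: [-0.2, 0.2, -0.0]
width: 0.2
t 15.55 pos [560.7  78.6 195.5] rpy [1.8e+02 1.0e-01 5.4e+00] F [-0.2  0.2 -0. ] w 0.2
delta [-110.    -2.3  168.6] rot [ 0.   0.1 -0. ]
```

View pics/w12.png

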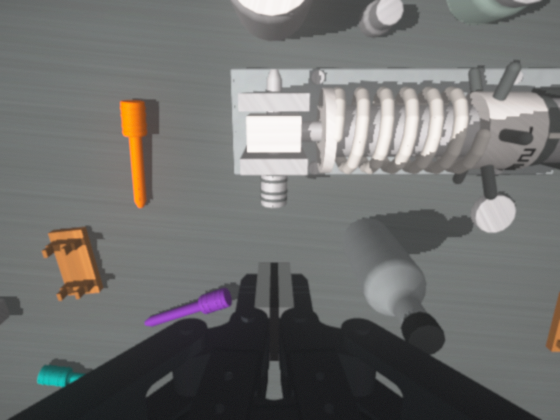

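```bash
python3 -c "
from h import *
go([520,-85,200],5.2)"; python3 -m jog '-15 50 -5 0 0 0 -1;-35 100 -5 0 0 0 -1;-55 159 -5 0 0 0 -1;-55 159 -5 0 0 0 -1;-55 159 -5 0 0 0 -1;-55 159 -5 0 0 0 -1'; python3 -c "
from h import *
go([520,-85,200],5.2)
d=snap('wrist','w13.png')
im=d['image'][:,:,::-1]; cv2.imwrite('pics/w13z.png',cv2.resize(im[50:260,150:430],(800,600),interpolation=cv2.INTER_CUBIC))"
```

```text
t 15.6 pos [560.5  78.6 195.2] rpy [1.8e+02 1.0e-01 5.4e+00] F [ 0.6  0.2 -0.5] w -0.4
delta [-55.7 159.1  -4.6] rot [0.  0.1 0.2]
clock: 16.35
eef_pos: [521.8, -82.7, 201.1]
tool_rot: [-3.14, 0.0, 0.097]
force: [-0.1, 0.1, -0.3]
width: 0.3
t 16.35 pos [521.8 -82.7 201.1] rpy [-179.9    0.     5.5] F [-0.1  0.1 -0.3] w 0.3
delta [-2.   2.1  1.1] rot [-0.1  0.   0.3]
```

View pics/w13.png

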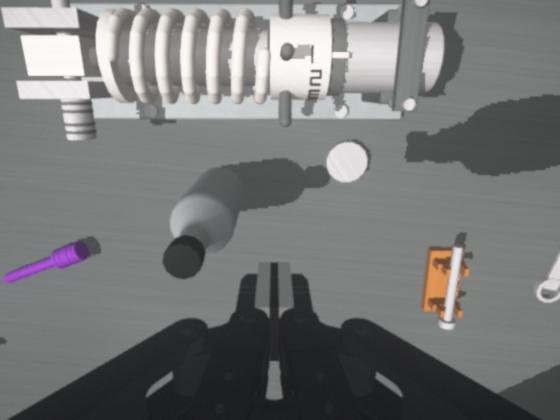

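View pics/w13z.png

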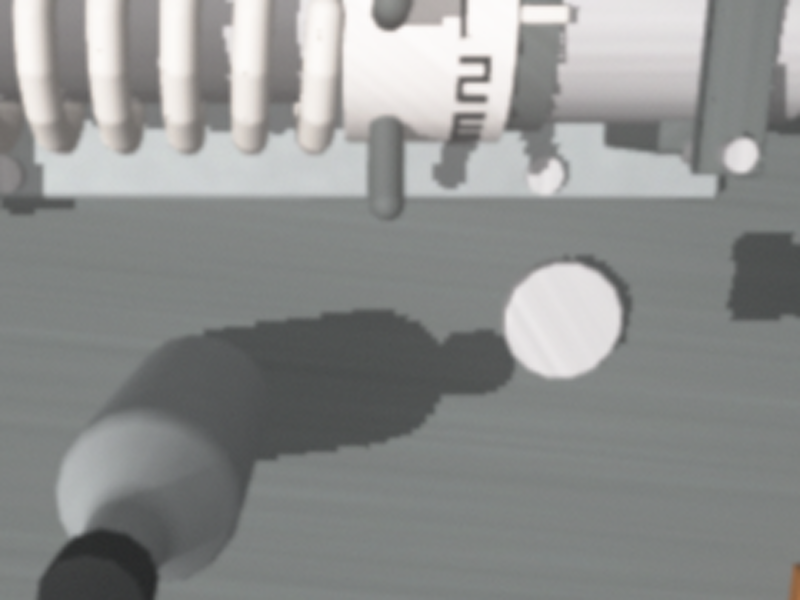

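```bash
python3 -c "
from h import *
d=snap('wrist'); w=cloud(d);t=toolcloud(d)
for u,v in [(287,46),(287,50),(287,54),(285,115),(285,100),(287,10),(342,54),(312,50)]: print(u,v,w[v,u].round(1),t[v,u].round(1))
d=snap('top'); w=cloud(d); im=d['image']
cv2.imwrite('pics/t13.png',cv2.resize(im[130:240,220:370,::-1],(800,586),interpolation=cv2.INTER_CUBIC))
"
```

```text
287 46 [628.7 -80.9 129.1] [106.6   8.5  72.1]
287 50 [626.5 -81.1 129.3] [104.4   8.5  71.9]
287 54 [624.4 -81.4 127.4] [102.3   8.6  73.8]
285 115 [586.1 -84.9 101.8] [63.8  8.5 99.3]
285 100 [596.3 -84.   96.5] [ 74.1   8.5 104.7]
287 10 [654.7 -79.2  94.9] [132.6   9.4 106.2]
342 54 [ 629.9 -119.   105.2] [104.1  46.6  95.9]
312 50 [630.7 -98.7 102.7] [106.9  26.4  98.4]
```

View pics/t13.png

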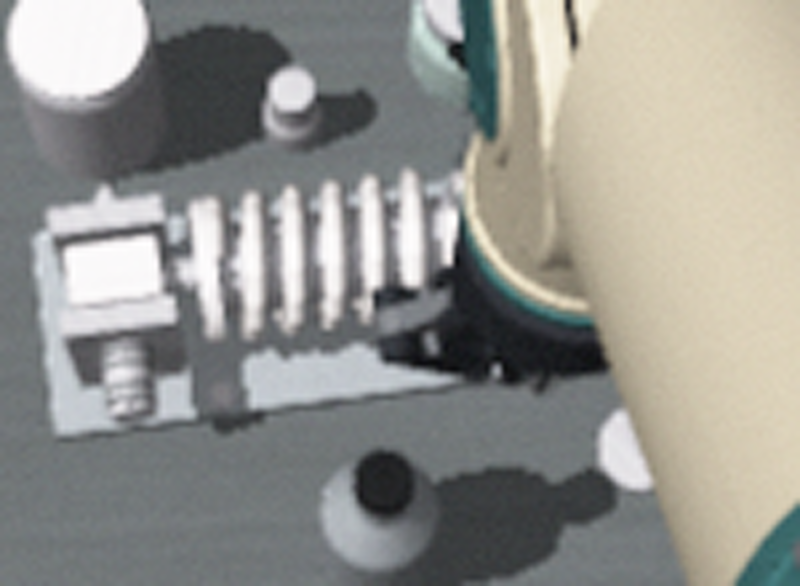

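```bash
python3 -m jog '40 8 0 0 0 0 -1;82 12.5 20 0 0 0 -1;82 12.5 60 0 0 0 -1;82 12.5 90 0 0 0 -1;82 12.5 105 0 0 0 -1;82 12.5 105 0 0 0 -1'; python3 -c "
from h import *
go([520,-85,200],5.2)
d=snap('wrist','w14.png');t=toolcloud(d)
for u in (262,270):
  for v in range(150,275,8): print(u,v,t[v,u].round(1))
"
```

```text
clock: 17.25
eef_pos: [604.0, -88.9, 95.9]
tool_rot: [-3.141, 0.001, 0.095]
force: [0.2, 0.0, -0.4]
width: -0.2
t 17.25 pos [604.  -88.9  95.9] rpy [-1.8e+02  1.0e-01  5.4e+00] F [ 0.2  0.  -0.4] w -0.2
delta [ -83.4  -11.8 -104. ] rot [-0.   0.1  0.2]
262 150 [54.7 -5.1 -1.4]
262 158 [50.2 -5.3  2.3]
262 166 [46.2 -5.4  3.2]
262 174 [43.  -5.3 -0.3]
262 182 [39.4 -5.3 -1.6]
262 190 [36.2 -5.2 -4.4]
262 198 [32.9 -5.2 -6.4]
262 206 [29.4 -5.2 -7.8]
262 214 [ 27.7  -5.  -14.5]
262 222 [ 28.   -4.7 -25.7]
262 230 [ 26.7  -4.5 -31.7]
262 238 [ 23.9  -4.5 -33.3]
262 246 [ 6.1 -5.6 -1.7]
262 254 [-0.6 -5.9  3.2]
262 262 [ 12.3  -4.6 -31.9]
262 270 [ 12.7  -4.4 -39.8]
270 150 [54.1 -1.5  2.3]
270 158 [49.6 -1.5  5.7]
270 166 [46.  -1.5  4.1]
270 174 [43.  -1.5 -0. ]
270 182 [39.5 -1.5 -1.8]
270 190 [36.  -1.5 -3.7]
270 198 [32.7 -1.5 -6. ]
270 206 [28.7 -1.5 -5.7]
270 214 [24.9 -1.5 -6.3]
270 222 [ 24.5  -1.4 -16.3]
270 230 [ 24.1  -1.3 -25.1]
270 238 [12.1 -1.5 -5.5]
270 246 [ 6.5 -1.6 -2.4]
270 254 [-1.5 -1.7  5.1]
270 262 [ 12.6  -1.3 -32.5]
270 270 [ 12.   -1.2 -38.5]
```

View pics/w14.png

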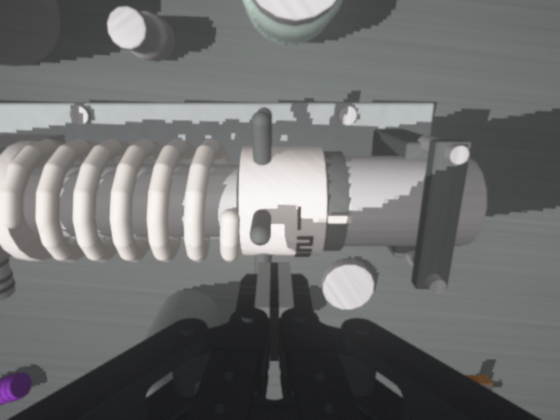

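```bash
python3 -m jog '0 -1 9 0 0 0 -1;0 -1 17.5 0 0 0 -1;0 -1 17.5 0 0 0 -1;6 -1 17.5 0 0 0 -1;11 -1 17.5 0 0 0 -1;16 -1 17.5 0 0 0 -1'; python3 -c "
from h import *
go([520,-85,200],5.2)
d=snap('wrist','w15.png');t=toolcloud(d)
"
```

```text
clock: 18.05
eef_pos: [620.0, -87.0, 79.1]
tool_rot: [3.141, 0.001, 0.094]
force: [-2.0, -0.6, 0.3]
width: -0.1
t 18.05 pos [620.  -87.   79.1] rpy [1.8e+02 1.0e-01 5.4e+00] F [-2.  -0.6  0.3] w -0.1
delta [ -99.5  -11.4 -120.8] rot [0.  0.1 0.2]
```

View pics/w15.png

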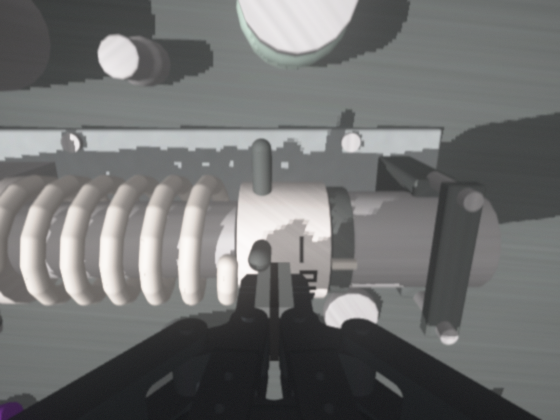

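```bash
python3 -m jog '6 0 1 0 0 0 -1;12 0 2 0 0 0 -1;18 0 3 0 0 0 -1;24 0 5 0 0 0 -1;29 0 6 0 0 0 -1;34 0 7.5 0 0 0 -1'; python3 -c "
from h import *
go([520,-85,200],5.2)
d=snap('wrist','w16.png');t=toolcloud(d)
"
```

```text
clock: 18.85
eef_pos: [654.9, -83.5, 71.5]
tool_rot: [-3.142, -0.001, 0.094]
force: [0.2, -0.0, 0.2]
width: 0.0
t 18.85 pos [654.9 -83.5  71.5] rpy [-1.8e+02 -1.0e-01  5.4e+00] F [ 0.2 -0.   0.2] w 0.0
delta [-134.3  -11.2 -128.7] rot [-0.  -0.1  0.2]
```

View pics/w16.png

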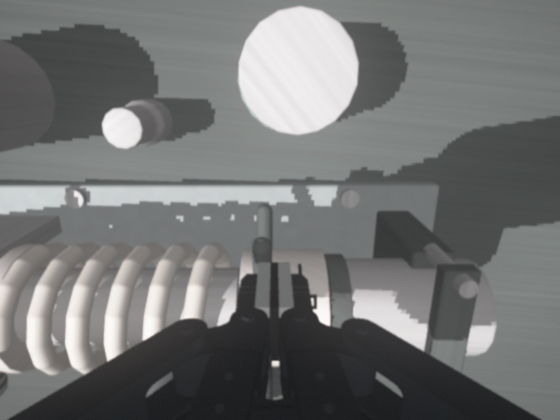

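```bash
python3 -m jog '0 0 -20 0 0 0 -1;0 0 -50 0 0 0 -1;-40 0 -60 0 0 0 -1;-80 0 -60 0 0 0 -1;-80 0 -60 0 0 0 -1;-80 0 -60 0 0 0 -1'; python3 -c "
from h import *
go([520,-85,200],5.2)
d=snap('wrist','w17.png');t=toolcloud(d)
"
```

```text
clock: 19.65
eef_pos: [575.9, -91.2, 133.0]
tool_rot: [3.141, -0.003, 0.094]
force: [-0.1, 0.5, -0.2]
width: 0.1
t 19.65 pos [575.9 -91.2 133. ] rpy [180.   -0.2   5.4] F [-0.1  0.5 -0.2] w 0.1
delta [-54.9 -11.4 -67.2] rot [ 0.  -0.2  0.2]
```

View pics/w17.png

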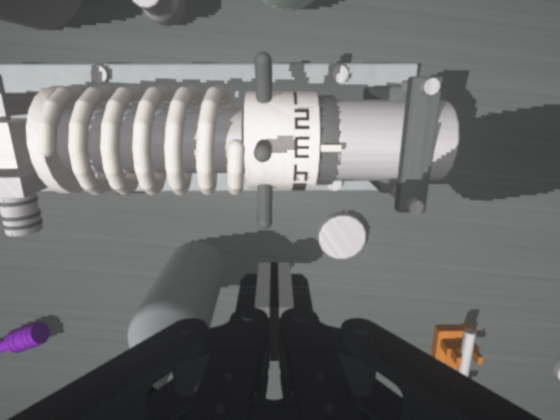

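```bash
python3 -m jog '28 0 0 0 0 0 -1;28 0 25 0 0 0 -1;28 0 45 0 0 0 -1;28 0 54.5 0 0 0 -1;28 0 54.5 0 0 0 -1;34 0 54.5 0 0 0 -1;39 0 54.5 0 0 0 -1;44 0 54.5 0 0 0 -1'; python3 -c "
from h import *
go([520,-85,200],5.2)"
```

```text
clock: 20.7
eef_pos: [617.8, -87.2, 77.6]
tool_rot: [3.141, 0.001, 0.094]
force: [-2.1, -0.7, 2.6]
width: 0.2
t 20.7 pos [617.8 -87.2  77.6] rpy [1.8e+02 1.0e-01 5.4e+00] F [-2.1 -0.7  2.6] w 0.2
delta [ -97.4  -11.3 -122.3] rot [0.  0.1 0.2]
```

```bash
python3 -m jog '7 0 0 0 0 0 -1;13 0 1 0 0 0 -1;19 0 2 0 0 0 -1;25 0 3.5 0 0 0 -1;31 0 4.5 0 0 0 -1;36 0 6 0 0 0 -1'; python3 -m jog '0 0 -20 0 0 0 -1;0 0 -50 0 0 0 -1;-40 0 -60 0 0 0 -1;-80 0 -60 0 0 0 -1;-80 0 -60 0 0 0 -1;-80 0 -60 0 0 0 -1'; python3 -c "
from h import *
go([520,-85,200],5.2)
d=snap('wrist','w18.png');t=toolcloud(d)
"
```

```text
clock: 21.45
eef_pos: [654.4, -83.6, 70.6]
tool_rot: [-3.141, 0.0, 0.094]
force: [-0.3, 0.3, 0.6]
width: -0.2
clock: 22.2
eef_pos: [575.8, -91.2, 132.4]
tool_rot: [3.141, -0.003, 0.094]
force: [-0.1, 0.3, 0.2]
width: 0.1
t 22.2 pos [575.8 -91.2 132.4] rpy [180.   -0.2   5.4] F [-0.1  0.3  0.2] w 0.1
delta [-54.8 -11.4 -67.8] rot [ 0.  -0.2  0.2]
```

View pics/w18.png

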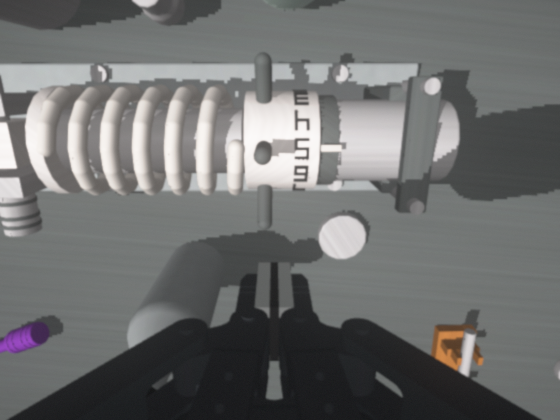

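```bash
python3 -m jog '-10 0 -50 0 0 0 -1;-20 -55 -65 0 0 0 -1;-20 -110 -65 0 0 0 -1;-30 -160 -65 0 0 0 -1;-30 -160 -65 0 0 0 -1;-30 -160 -65 0 0 0 -1'; python3 -c "
from h import *
go([520,-85,200],5.2)
d=snap('wrist','w19.png');w=cloud(d)
for u,v in ((274,50),): pass
im=d['image'][:,:,::-1]; cv2.imwrite('pics/w19z.png',cv2.resize(im[0:210,190:470],(800,600),interpolation=cv2.INTER_CUBIC))
snap('top','t19.png')
"
```

```text
clock: 23.0
eef_pos: [530.5, 65.3, 196.1]
tool_rot: [3.141, -0.001, 0.094]
force: [-0.2, -0.3, 0.4]
width: -0.3
t 23.0 pos [530.5  65.3 196.1] rpy [180.   -0.    5.4] F [-0.2 -0.3  0.4] w -0.3
delta [-24.6 148.7  -3.8] rot [ 0.  -0.   0.2]
```

View pics/w19z.png

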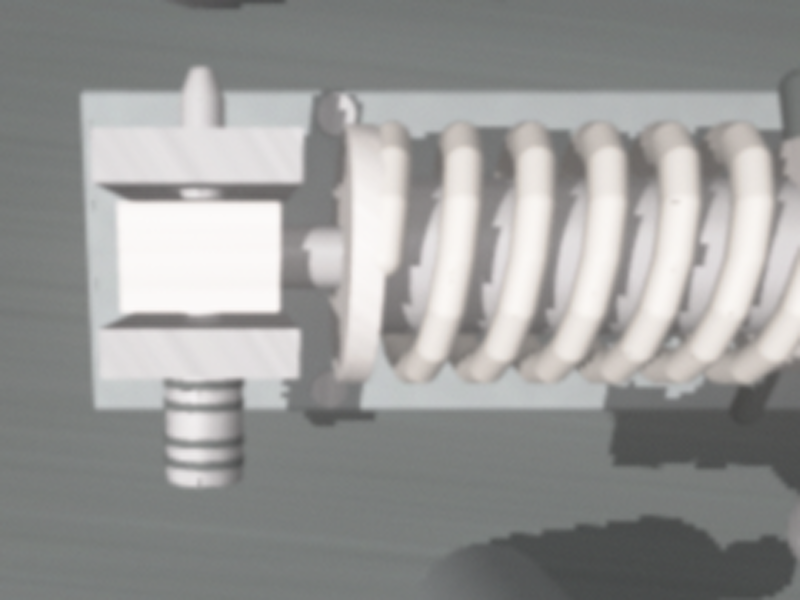

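View pics/t19.png

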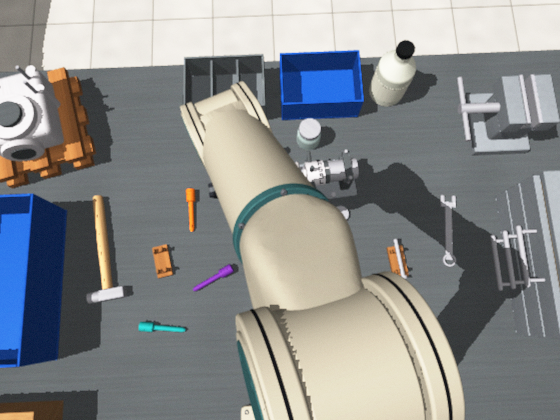

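```bash
python3 -c "
from h import *
d=snap('wrist');w=cloud(d);t=toolcloud(d)
for v in list(range(22,48,3))+list(range(112,174,4)): print(v,t[v,261].round(1),w[v,261].round(1))
"
```

```text
22 [139.8 -11.3 197.7] [668.6  87.9  -1.8]
25 [125.8  -8.9 121.8] [654.9  84.3  74.1]
28 [123.8  -8.9 121.6] [652.9  84.1  74.4]
31 [121.7  -8.9 120.7] [650.8  83.9  75.3]
34 [119.7  -8.9 120.6] [648.8  83.8  75.3]
37 [117.4  -8.9 118.1] [646.5  83.5  77.8]
40 [115.5  -8.9 118.8] [644.6  83.4  77.2]
43 [113.6  -9.  119.9] [642.7  83.3  76.1]
46 [109.   -8.2  94.8] [638.2  82.1 101.2]
112 [ 64.9  -9.5 118.1] [594.1  79.3  77.8]
116 [63.4 -8.7 95.2] [592.8  78.4 100.8]
120 [60.6 -8.8 95.7] [590.   78.2 100.3]
124 [57.8 -8.8 95.8] [587.2  78.  100.1]
128 [55.1 -8.8 95.4] [584.4  77.8 100.6]
132 [ 50.1  -9.5 114.9] [579.4  78.   81. ]
136 [ 47.2  -9.5 113.3] [576.5  77.7  82.6]
140 [ 44.2  -9.5 113.2] [573.5  77.5  82.7]
144 [ 41.1  -9.6 112.9] [570.5  77.2  83.1]
148 [ 38.   -9.6 113.2] [567.3  77.   82.8]
152 [ 34.8  -9.7 113.8] [564.1  76.7  82.2]
156 [ 31.7  -9.7 113.2] [561.1  76.5  82.8]
160 [ 28.5  -9.7 113.6] [557.9  76.2  82.3]
164 [ 25.   -9.8 115.2] [554.4  76.   80.7]
168 [ 22.2  -9.8 113. ] [551.6  75.7  82.9]
172 [  0.4 -12.8 197.1] [529.6  76.7  -1.2]
```

```bash
python3 -c "
from h import *
print(ctrl.finish_job())"
```

```text
the job is handed in; nothing more can be done
None
```

The pin is home through both cheeks and the eye, and the collar is clicked in at 5. I handed the job in at about 23 s of the 58 s allowed; the hand-in reports no verdict.

**Pin:** The first grasp closed on air. All three cameras showed the real fingertips about 31 mm above the reported TCP. I corrected for that, gripped the knob, and pushed until it stopped hard against the near cheek at about 8 N, then released it. The last wrist view put the knob's front face within about 1 mm of the near cheek. The tip stuck out of the far cheek as it should, and the pin axis sat about 1.5 mm below the bore centre, which is within the 5 mm allowed.

**Collar:** It started at 1. Two 60° pushes on an upright lug brought it to 3 and then 5. The last view of it showed the 5 beside the index mark and a lug upright, with the gripper clear. I didn't look at the collar again after moving off to check the pin.

**Everything else:** I kept clear of the bottle, bolt and other items, and nothing I saw had moved. In the final top view the arm hid part of the bench, including the bottle, can and socket. I didn't re-measure their positions.

**Checks that disagreed:** Beyond the fingertip offset, wrist-camera heights read about 1.7 mm low, and the cameras differed by 2–4 mm in x. I worked from relative measurements and contact force instead.

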